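# Make up two weld practice kits

### The arm

A 6-joint arm with a two-finger parallel gripper is mounted at the origin on the work surface. World frame = base frame: x ahead of the robot, y to its left, z up, the work surface at z = 0. Lengths are in mm, angles in rad, forces in N, time in s.
With the tool pointing down it reaches from about 350 to 775 mm from the base axis. Payload 7.3 kg.
Tool frame: the origin (TCP) lies midway between the tips of the shut fingers; the grasp point (between the pads) lies 19 mm behind it; x points along the fingers, y is the direction in which the jaws open and shut, and the axes are right-handed (so a half turn about x gives the same grasp; the last joint's range is limited). The gripper opens to 92 mm and grips with 3 to 60 N. Pads are 19 mm wide; open, the fingers measure 130 mm over their backs; the gripper's body (75 mm by 190 mm) begins 47 mm behind the grasp point.
Start: joints at [0.991, 0.342, 1.524, -0, 1.275, -0.146], TCP at [220.658, 476.398, 226.741] pointing down, gripper open.
Joint ranges: [-2.53, 2.53], [-0.77, 2.02], [0.04, 2.7], [-1, 4.14], [0.28, 2.66], [-3.11, 3.11]. Speed limits (rad/s): [2.57, 2.57, 3.14, 3.14, 3.14, 3.14].

### API

Orientations are given as [roll, pitch, yaw] about the fixed x, y, z axes, in that order (R = Rz(yaw) Ry(pitch) Rx(roll)).
In Python, from plant import bot gives the robot as it stands. The module is installed in compiled form; this text tells all that it offers.
- The arm moves only by the shell command python3 -m handwheel 'ROWS' [OPENING]. ROWS is JSON, a list that holds one entry, the list of rows, each a list of 4 numbers: the shift along the tool's x, y, z in cm, then the turn about the tool's x in rad. A call has 1 to 8 rows; each row shifts and turns the commanded pose from where the row before left it, along the tool's axes as they then stand; what a row does not reach is not made up. A row lasts 1/12 s, in which the tool goes at most 41.7 mm and 7.16 degrees, less where a joint would pass 70% of its speed; a pose out of reach is approached as far as the arm can. A call is refused whole if a number of a shift passes 4.17 or a number of a turn 0.125, either way. A call with a gripper value outside its range is refused whole. OPENING is the opening, from 0 (shut) to 1 (fully open), set as the call begins (- or left out, the last holds). The fingers move at their own pace and stop on an object; the grip force is fixed at half the most. Time passes only in rows, so rows that do not move let the fingers close. It gives the time, the measured TCP pose, the force and the opening at its end, in the units of the state.
- bot.get_obs(): the state, without advancing time (a new reading comes with each control period).
- bot.capture(name): name is "side" or "top" or "wrist"; returns (picture, depth): 384x512x3 uint8, red, green, blue; 384x512 float32, mm along the optical axis (not along the pixel's ray), 0 where there is no reading.
- bot.camera_model(name): a dict with "fx", "fy", "cx", "cy" (pixels), "position" and "rotation" of the camera in the world. Camera axes: x right, y down, z forward; pixel columns grow to the right and rows downward; lengths in mm; the calibration is good to about 2 mm. A picture is of the moment at which its call begins: read the wrist's pose just before it. camera_model takes no time and is no camera call; for the wrist camera it gives the pose at the moment of the call.
- bot.close_job(): hands the job in, once; it reports no verdict.
Trained networks look in the newest picture that a camera, given by its name, has taken for a name from the list of things; names that differ only in an ending like _2 or _b are one class to them, and where a whole thing is asked for, a point or a joint stands for the part that bears it (a point fixed in the world has none). Each returns a list of dicts, best first, with "conf" (0 to 1); they miss things now and then, are a little off and sometimes report something else, mostly with a low value. They report only what shows in the picture. A call takes as long as a camera call. They do not tell look-alikes from the thing itself.
- bot.find_in(camera, label): "bbox" ([left, top, width, height] in pixels, round what is visible of it).
- bot.spot_point(camera, label): "point" ([column, row] in pixels: a listed point, or the origin of a listed thing).
The state is a dict: "time": time; "joint_positions": joint angles; "dq": joint speeds; "tau": joint torques, N m; "tool_pos": TCP position; "tcp_rot": TCP orientation; "contact_force": force on the tool from outside, world axes, zero at the start; "moment": the same for the moment, N m; "grip_width": finger opening in mm.
Only numpy, scipy, OpenCV 4.12 (cv2) and the standard library are available. Lean on these libraries where they do the work, as an engineer would, in place of code of your own. Each camera call takes 0.05 s, during which the arm holds its last target.

### The job

Make up the two weld practice kits. Yellow tray: lay the bright steel tube in the white V ribs, centred and resting in both, and stand the pale round flange upright on the middle of the black pad. Blue tray: likewise the copper tube in the ribs and the red square foot on the pad. Set everything down gently without dropping it, and leave the brass coupling where it stands, as it belongs to neither kit.

Things in the scene. Friction and masses are not known exactly. Their poses are not given: they have to be found in the camera images.
- yellow_tray: Yellow kit tray, fixed, 220 (x) by 160 mm (y), rim 10 mm high. Origin: centre of underside, z up. At x = -55 mm two white 90-degree V ribs (8 mm thick, at y = +-38 mm, V bottom 12 and tips 30 mm up) hold a tube lying along y; seated, its centre line is 33 mm above the underside. Centred at x = +55 mm, y = 0: black square pad, 90 mm wide, top 6 mm above the underside. Yaw within 0.25 rad of 0
- blue_tray: Blue kit tray, fixed, 220 (x) by 160 mm (y), rim 10 mm high. Origin: centre of underside, z up. At x = -55 mm two white 90-degree V ribs (8 mm thick, at y = +-38 mm, V bottom 12 and tips 30 mm up) hold a tube lying along y; seated, its centre line is 33 mm above the underside. Centred at x = +55 mm, y = 0: black square pad, 90 mm wide, top 6 mm above the underside. Yaw within 0.25 rad of 0
- steel_tube: Bright steel tube, diameter 30 mm, 110 mm long, about 190 g. Origin: its middle, on the centre line; x runs along the tube (y and z turn as it rolls). At the start it lies level, centre line 32 mm above the bench, in a small fixed wooden cradle (base 100 by 50 by 3 mm; V ribs at 38 mm either side of the middle, 8 mm thick, tips 29 mm above the bench)
- copper_tube: Reddish copper tube, diameter 30 mm, 110 mm long, about 210 g. Origin: its middle, on the centre line; x runs along the tube (y and z turn as it rolls). At the start it lies level, centre line 32 mm above the bench, in a small fixed wooden cradle (base 100 by 50 by 3 mm; V ribs at 38 mm either side of the middle, 8 mm thick, tips 29 mm above the bench)
- round_flange: Pale grey metal flange, upright on the bench: round base 64 mm across and 12 mm thick, on it a round neck 36 mm across up to a total height of 48 mm; about 350 g. Origin: centre of its underside, z up. Grip it by the neck
- square_foot: Red painted square column foot, upright on the bench: base 62 by 62 mm and 12 mm thick, on it a square stub 34 by 34 mm (parallel to the base) up to a total height of 48 mm; about 380 g. Origin: centre of its underside, x and y along the sides, z up. Grip it by the stub
- brass_coupling: Brass hexagonal coupling, 40 mm across flats, 36 mm high, standing among the stock; not part of either kit. Origin: centre of its underside
Things that resemble listed ones, but are neither listed nor needed, are in the scene too. Of the things that look like the steel_tube, the largest one is meant.

How it is judged:
By the outcome, as a careful person would: the job done as asked, in the order asked, and still so for the second after the job is handed in, with the robot touching nothing.
It also fails if it takes over 104 s, if anything falls off the work surface, if the arm or the gripper's body presses on something with over 40 N, if the wrist force passes 120 N, or if a joint passes its speed limit or range.

## Working session

There is one attempt and no reset: what is moved stays moved. The work goes in short steps, Python scripts to look and compute and a shell command to move; the robot and the scene stay as the last step left them, time stands still between calls to the robot, and variables do not carry over. Pictures are saved under pics/ and viewed, and the job is handed in when it is done.

```bash
mkdir -p pics; ls; python3 - <<'E'
from plant import bot
import cv2, numpy as np
o=bot.get_obs(); print(o)
for n in ("top","side"):
    p,d=bot.capture(n); cv2.imwrite(f"pics/{n}0.png",cv2.cvtColor(p,cv2.COLOR_RGB2BGR)); np.save(f"{n}0.npy",d)
    print(n,bot.camera_model(n))
    for l in ["yellow_tray","blue_tray","steel_tube","copper_tube","round_flange","square_foot","brass_coupling"]:
        print(l,[(r["conf"],[round(x) for x in r["bbox"]]) for r in bot.find_in(n,l)])
print(bot.get_obs()["time"])
E
```

```text
pics
{'time': 0.0, 'joint_positions': array([ 9.91007062e-01,  3.42699410e-01,  1.52504087e+00, -3.09245522e-05,
        1.27538188e+00, -1.46004798e-01]), 'dq': array([ 1.48020615e-03, -1.11443443e-03, -6.88325189e-04, -1.95157011e-03,
        1.73598064e-03,  4.70878666e-05]), 'tau': array([ 5.24770712e-04, -4.31241453e+01, -2.44216758e+01,  7.18942937e-02,
        5.60197723e-02, -1.19463689e-04]), 'tool_pos': array([220.42254318, 476.02881006, 226.04873499]), 'tcp_rot': array([-1.69746969,  1.56926654, -2.13124513]), 'contact_force': array([-0.7092956 ,  0.00474384, -0.12772277]), 'moment': array([-0.03873492,  0.02866489, -0.00206056]), 'grip_width': 91.71284193666439}
top {'fx': 367.0928915560923, 'fy': 367.0928915560923, 'cx': 257.6908057956606, 'cy': 201.20537469845505, 'position': array([456.04982634,  -7.00895858, 927.2597388 ]), 'rotation': array([-3.07561806,  0.02334528, -1.56947097])}
yellow_tray [(0.78, [361, 154, 72, 94])]
blue_tray [(0.8, [93, 154, 83, 100])]
steel_tube [(0.91, [204, 209, 19, 46]), (0.66, [168, 270, 31, 15]), (0.55, [249, 222, 11, 29])]
copper_tube [(0.95, [283, 204, 29, 46])]
round_flange [(0.61, [301, 114, 23, 30])]
square_foot [(0.74, [252, 169, 28, 28])]
brass_coupling [(0.53, [203, 132, 22, 18])]
side {'fx': 400.9091921261863, 'fy': 400.9091921261863, 'cx': 258.3305717019311, 'cy': 194.5204173788373, 'position': array([  82.42745925, -749.6664219 ,  663.51978766]), 'rotation': array([-2.18738514, -0.00246451, -0.51756413])}
yellow_tray [(0.97, [276, 253, 136, 85])]
blue_tray [(0.89, [170, 139, 78, 34])]
steel_tube [(0.75, [194, 174, 40, 16]), (0.67, [216, 206, 29, 12]), (0.62, [165, 178, 9, 19])]
copper_tube [(0.66, [234, 221, 47, 10])]
round_flange [(0.79, [330, 194, 26, 28])]
square_foot [(0.65, [260, 191, 33, 24])]
brass_coupling [(0.68, [274, 159, 17, 20])]
0.8
```

```bash
python3 - <<'E'
import cv2
a=cv2.imread("pics/top0.png"); cv2.imwrite("pics/top0c.png",cv2.resize(a[90:310,60:460],(800,440),interpolation=cv2.INTER_CUBIC))
E
```

```text
(no output)
```

View pics/top0.png

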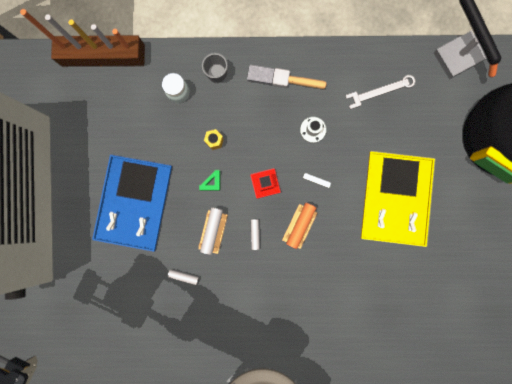

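View pics/side0.png

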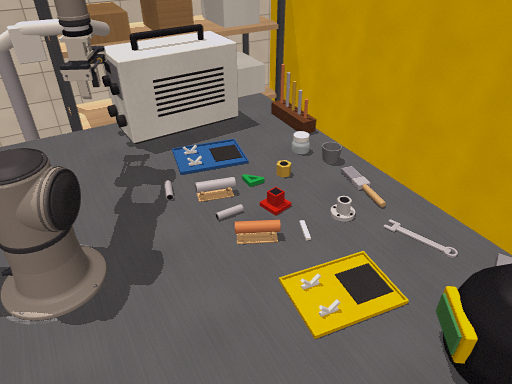

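```bash
sleep 1
```

```text
(no output)
```

View pics/top0c.png

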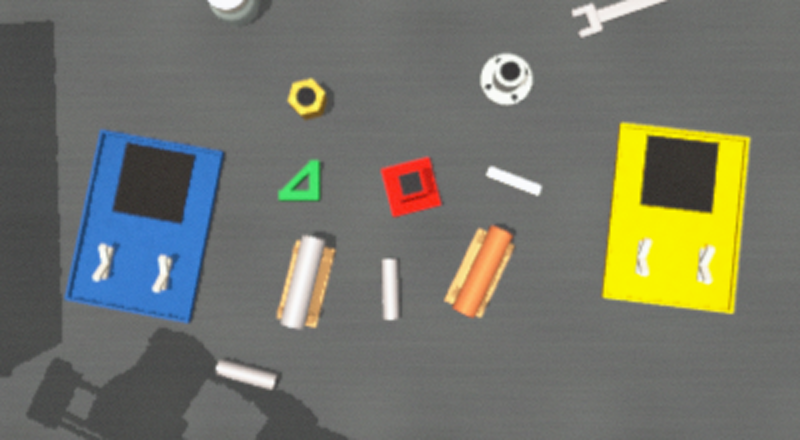

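The image shows three bright tube candidates in the top view: (213,231) in the wooden cradle, (255,235) and (184,277) lying on the bench. The one at (213,231) is the longest and thickest and is in a cradle, so it fits. Blue tray is at (133,202), yellow at (398,198), flange (313,129), foot (265,183), copper (299,226), coupling (213,139).

```bash
cat > h.py <<'E'
import numpy as np, cv2
from scipy.spatial.transform import Rotation as R
def rot(m): return R.from_euler("xyz",m["rotation"]).as_matrix()
def cloud(d,m):
    v,u=np.mgrid[:d.shape[0],:d.shape[1]]
    P=np.stack([(u-m["cx"])/m["fx"]*d,(v-m["cy"])/m["fy"]*d,d],-1)
    return P@rot(m).T+m["position"]
def onplane(uv,m,z):
    uv=np.atleast_2d(uv).astype(float)
    r=np.stack([(uv[:,0]-m["cx"])/m["fx"],(uv[:,1]-m["cy"])/m["fy"],np.ones(len(uv))],-1)@rot(m).T
    s=(z-m["position"][2])/r[:,2]
    return (m["position"]+r*s[:,None])
def topx(P,m):
    q=(np.atleast_2d(P)-m["position"])@rot(m)
    return np.stack([q[:,0]/q[:,2]*m["fx"]+m["cx"],q[:,1]/q[:,2]*m["fy"]+m["cy"]],-1)
def tool(o): return R.from_euler("xyz",o["tcp_rot"]).as_matrix()
def yaw(o):  # angle of tool y axis in world
    T=tool(o); return np.arctan2(T[1,1],T[0,1])
def plan(o,pos=None,yjaw=None):
    """print shift (cm) in tool axes to reach TCP pos; yjaw = wanted direction of jaw axis (mod pi). turn applied first"""
    T=tool(o); turn=0
    if yjaw is not None:
        dy=yjaw-yaw(o); dy=(dy+np.pi/2)%np.pi-np.pi/2
        turn=-dy   # tool x down
    T2=T@R.from_euler("x",turn).as_matrix()
    out="turn %.3f"%turn
    if pos is not None:
        d=(np.array(pos)-o["tool_pos"])/10
        out+=" | shift before turn "+str(np.round(T.T@d,2))+" after "+str(np.round(T2.T@d,2))
    print(out)
def st(o): print("t %.2f pos %s jaw %.4f tilt %s F %s w %.1f q %s"%(o["time"],np.round(o["tool_pos"],1),yaw(o),np.round(tool(o)[:,0],4),np.round(o["contact_force"],1),o["grip_width"],np.round(o["joint_positions"],2)))
E
python3 - <<'E'
from h import *
from plant import bot
a=cv2.imread("pics/top0.png"); d=np.load("top0.npy"); m=bot.camera_model("top")
P=cloud(d,m)
tb=P[285:300,330:400]; print("table z",np.median(tb[...,2]),np.std(tb[...,2]))
hsv=cv2.cvtColor(a,cv2.COLOR_BGR2HSV)
for n,lo,hi,box in (("yellow",(22,120,120),(35,255,255),(350,140,100,120)),("blue",(100,120,60),(125,255,255),(85,145,100,120))):
    M=cv2.inRange(hsv,lo,hi); k=np.zeros_like(M); x,y,w,h=box; k[y:y+h,x:x+w]=255; M&=k
    c=max(cv2.findContours(M,cv2.RETR_EXTERNAL,cv2.CHAIN_APPROX_NONE)[0],key=cv2.contourArea)
    W=onplane(cv2.convexHull(c)[:,0],m,8)[:,:2].astype(np.float32)
    print(n,cv2.minAreaRect(W))
for n,box in (("steel",(198,200,32,60)),("copper",(280,198,40,55)),("flange",(296,112,34,36)),("foot",(248,165,36,36)),("brass",(198,124,30,30))):
    x,y,w,h=box; Q=P[y:y+h,x:x+w].reshape(-1,3); z=Q[:,2]
    print(n,"zmax",np.sort(z)[-20:].round()[::5])
    lo=38 if n in("steel","copper") else (42 if n!="brass" else 30)
    S=Q[z>lo]; c=S.mean(0); u,s,vt=np.linalg.svd(S[:,:2]-c[:2]); print(len(S),c.round(1),np.arctan2(vt[0,1],vt[0,0]),"rect",cv2.minAreaRect(S[:,:2].astype(np.float32)))
    if n=="foot":
        S=Q[z>6]; print("base",cv2.minAreaRect(S[:,:2].astype(np.float32)))
st(bot.get_obs())
p,dd=bot.capture("wrist"); cv2.imwrite("pics/w0.png",cv2.cvtColor(p,cv2.COLOR_RGB2BGR)); mm=bot.camera_model("wrist"); print(mm)
cv2.imwrite("pics/steelcand.png",cv2.resize(a[195:295,150:330],(720,400),interpolation=cv2.INTER_CUBIC))
E
```

```text
table z -0.24992810430183 57.1609710198179
yellow ((524.8507080078125, -333.6239013671875), (163.98086547851562, 222.8876495361328), 83.04637908935547)
blue ((514.3080444335938, 333.0569763183594), (163.00462341308594, 221.23403930664062), 79.67035675048828)
steel zmax [ 50.  50. 927. 927.]
530 [443.2 124.3  61.5] 2.7611931801016625 rect ((427.4042053222656, 75.68440246582031), (141.23667907714844, 110.37480926513672), 72.90396881103516)
copper zmax [49. 50. 50. 51.]
524 [455.1 -88.7  51.5] 2.675377502258195 rect ((468.9886779785156, -63.24925994873047), (89.10079956054688, 110.48249053955078), 63.48797607421875)
flange zmax [50. 51. 51. 52.]
181 [ 695.9 -122.6   52.9] 2.6909068368230615 rect ((581.7346801757812, -76.96726989746094), (35.56768035888672, 285.47906494140625), 68.00080108642578)
foot zmax [51. 51. 51. 52.]
205 [559.9  -3.5  61.1] 0.04425738216648205 rect ((519.1293334960938, -11.965383529663086), (121.7657470703125, 34.45999526977539), 11.30889892578125)
base ((526.5801391601562, -12.19704818725586), (133.86434936523438, 61.85668182373047), 14.63230037689209)
brass zmax [ 39.  39.  40. 927.]
241 [665.7 123.   54.8] 0.5565010381054816 rect ((578.2640380859375, 57.86166000366211), (273.67547607421875, 40.984527587890625), 36.47621536254883)
t 0.80 pos [220.7 476.4 226.8] jaw 1.1370 tilt [ 1.e-04  1.e-04 -1.e+00] F [ 0.1 -0.9  1.1] w 91.8 q [ 0.99  0.34  1.52  0.    1.28 -0.15]
{'fx': 277.340799533666, 'fy': 277.340799533666, 'cx': 255.493806443385, 'cy': 187.89526125479588, 'position': array([149.2976676 , 508.04486694, 385.94458167]), 'rotation': array([ 2.85610358e+00, -4.77618817e-04,  1.13707518e+00])}
```

View pics/w0.png

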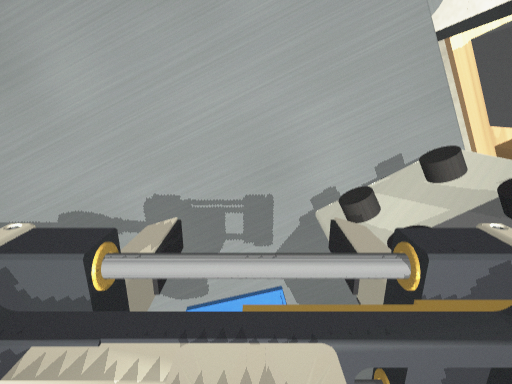

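View pics/steelcand.png

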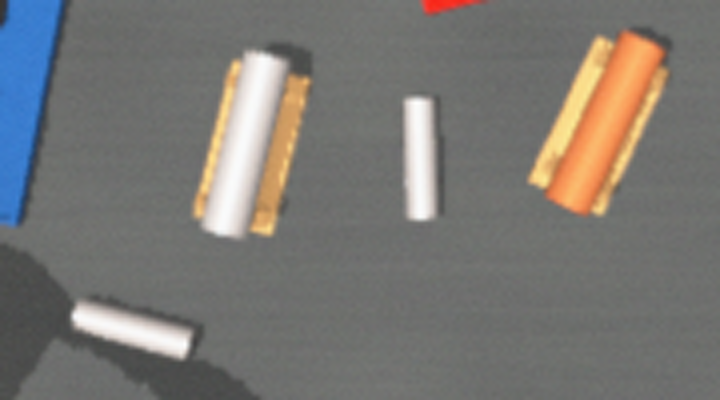

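The crop confirms it: the (213,231) tube is about 1.5x longer and thicker than the other two bright ones and lies in a cradle. Next, robust measurement (dropping missing depth).

```bash
cat > meas.py <<'E'
from h import *
def obj(P,box,lo,hi):
    x,y,w,h=box; Q=P[y:y+h,x:x+w].reshape(-1,3); 
    return Q[(Q[:,2]>lo)&(Q[:,2]<hi)]
def rect(S):
    (cx,cy),(w,h),a=cv2.minAreaRect(S[:,:2].astype(np.float32)); return "c(%.1f,%.1f) %.1fx%.1f ang %.3f"%(cx,cy,w,h,np.deg2rad(a))
E
python3 - <<'E'
from meas import *
from plant import bot
m=bot.camera_model("top")
a=cv2.imread("pics/top0.png"); d=np.load("top0.npy"); P=cloud(d,m)
print("tbl",np.median(P[285:300,330:400,2]))
for n,box in (("steel",(198,200,32,60)),("copper",(280,198,40,55))):
    S=obj(P,box,33,60); c=S[:,:2].mean(0); vt=np.linalg.svd(S[:,:2]-c)[2]; T=(S[:,:2]-c)@vt[0]
    print(n,len(S),c.round(1),"dir",np.arctan2(vt[0,1],vt[0,0]).round(4),T.min().round(1),T.max().round(1),rect(S),"z",np.percentile(S[:,2],95))
for n,box in (("flange",(296,112,34,36)),("foot",(248,165,36,36)),("brass",(198,124,30,30))):
    S=obj(P,box,42 if n!="brass" else 30,70); print(n,"top",len(S),rect(S),np.median(S[:,2]))
    S=obj(P,box,6,70); print("   all",rect(S))
m2=bot.camera_model("side"); d2=np.load("side0.npy"); P2=cloud(d2,m2)
print("side tbl",np.median(P2[340:380,150:250,2]))
for n,box in (("steel",(190,170,48,24)),("copper",(228,216,56,20))):
    S=obj(P2,box,33,60); c=S[:,:2].mean(0); vt=np.linalg.svd(S[:,:2]-c)[2]
    print("side",n,len(S),c.round(1),np.arctan2(vt[0,1],vt[0,0]).round(4),rect(S))
for n,box in (("flange",(326,190,34,34)),("foot",(256,187,40,32))):
    S=obj(P2,box,44,70); print("side",n,len(S),rect(S)); S=obj(P2,box,6,70); print("  all",rect(S))
# tray corners, pads
hsv=cv2.cvtColor(a,cv2.COLOR_BGR2HSV)
for n,box in (("yellow",(350,140,100,120)),("blue",(85,145,100,120))):
    S=obj(P,box,3,60); print(n,"depth",rect(S)); 
    S=obj(P,box,18,60); k=cv2.kmeans(S[:,:2].astype(np.float32),2,None,(3,50,.1),5,cv2.KMEANS_PP_CENTERS)[2]; print(" ribs",k.round(1))
for n in ("top","side"):
    bot.capture(n); mm=bot.camera_model(n)
    for l,z in (("yellow_tray",0),("blue_tray",0),("steel_tube",32),("copper_tube",32),("round_flange",0),("square_foot",0)):
        print(n,l,[(r["conf"],onplane(r["point"],mm,z)[0,:2].round(1)) for r in bot.spot_point(n,l)[:3]])
E
```

```text
tbl -0.24992810430183
steel 564 [442.6 126.5] dir 2.9033 -55.5 55.3 c(443.0,127.7) 29.9x110.8 ang 1.339 z 48.84062778900055
copper 567 [455.5 -88.9] dir 2.6942 -55.8 54.8 c(455.6,-89.9) 29.9x110.6 ang 1.128 z 48.46172175356573
flange top 180 c(697.3,-123.3) 34.6x34.3 ang 0.070 48.16964259147164
   all c(697.1,-123.2) 62.2x62.9 ang 1.018
foot top 202 c(561.7,-3.4) 34.3x33.4 ang 0.245 48.09628401281634
   all c(561.4,-3.3) 61.7x61.9 ang 0.246
brass top 236 c(670.4,125.8) 45.2x38.8 ang 0.783 36.39984198623387
   all c(670.3,126.0) 45.1x39.0 ang 0.750
side tbl -0.13371355871919377
side steel 320 [440.4 118.7] 2.8938 c(441.2,121.6) 26.3x110.5 ang 1.294
side copper 446 [452.1 -98.2] 2.686 c(454.4,-95.1) 27.4x109.5 ang 1.108
side flange 100 c(697.5,-126.5) 39.1x33.6 ang 0.886
  all c(693.4,-129.4) 55.9x62.8 ang 0.718
side foot 116 c(561.2,-6.2) 35.7x38.2 ang 0.223
  all c(561.8,-5.3) 65.9x63.6 ang 0.249
yellow depth c(522.8,-341.1) 248.1x297.0 ang 1.557
 ribs [[ 464.8 -363.9]
 [ 473.2 -288.7]]
blue depth c(510.9,329.4) 306.6x256.3 ang 0.014
 ribs [[451.9 305.5]
 [465.7 380.3]]
top yellow_tray [(0.65, array([ 521.3, -329.6]))]
top blue_tray [(0.7, array([520.2, 326.2]))]
top steel_tube [(0.76, array([435.3,  24.8])), (0.61, array([449., 120.])), (0.48, array([337.6, 200.2]))]
top copper_tube [(0.92, array([456.5, -89.3]))]
top round_flange [(0.79, array([ 705.6, -126. ]))]
top square_foot [(0.69, array([564.7,   0.8]))]
side yellow_tray [(0.74, array([ 526.1, -333.5]))]
side blue_tray [(0.6, array([504.7, 341.6]))]
side steel_tube [(0.66, array([420.3, -18.2])), (0.6, array([324. , 169.9])), (0.56, array([445.4, 131.2]))]
side copper_tube [(0.82, array([452. , -93.7]))]
side round_flange [(0.69, array([ 699.7, -119.4]))]
side square_foot [(0.61, array([558. ,  -8.5]))]
```

```bash
python3 - <<'E'
from h import *
from plant import bot
plan(bot.get_obs(),[443,127,140],2.903-np.pi/2)
E
```

```text
turn -0.195 | shift before turn [  8.67 -22.36  34.86] after [  8.67 -28.7   29.86]
```

```bash
python3 -m handwheel '[[[1,0,0,-0.0975],[1,0,0,-0.0975],[0.5,-2,2,0],[0.5,-2.4,2.5,0],[1,-2.6,2.7,0],[1,-2.6,2.7,0],[1,-2.6,2.7,0],[1,-2.6,2.7,0]]]' 1; python3 -m handwheel '[[[0.5,-2.6,2.7,0],[0.5,-2.6,2.7,0],[0.5,-2.6,2.7,0],[0.2,-2.6,2.7,0],[0,-2.6,2.7,0],[0,-2.2,2.2,0],[0,-1.3,1.3,0],[0,0,0,0]]]'
cat > wl.py <<'E'
import sys
from h import *
from plant import bot
o=bot.get_obs(); m=bot.camera_model("wrist"); p,d=bot.capture("wrist"); st(o)
n=sys.argv[1]; cv2.imwrite(f"pics/{n}.png",cv2.cvtColor(p,cv2.COLOR_RGB2BGR)); np.savez(f"{n}.npz",p=p,d=d,pos=m["position"],rot=m["rotation"],fx=m["fx"],fy=m["fy"],cx=m["cx"],cy=m["cy"])
P=cloud(d,m); ok=(d>0)
# args: cx cy radius zlo zhi
cx,cy,r,lo,hi=map(float,sys.argv[2:7])
S=P[ok&(np.hypot(P[...,0]-cx,P[...,1]-cy)<r)&(P[...,2]>lo)&(P[...,2]<hi)]
c=S[:,:2].mean(0); vt=np.linalg.svd(S[:,:2]-c,full_matrices=False)[2]
(a,b),(w,h),t=cv2.minAreaRect(S[:,:2].astype(np.float32))
B=P[ok&(np.hypot(P[...,0]-cx,P[...,1]-cy)<150)&(abs(P[...,2])<8)]
print(len(S),"mean",c.round(1),"dir %.4f"%np.arctan2(vt[0,1],vt[0,0]),"rect c(%.1f,%.1f) %.1fx%.1f ang %.4f"%(a,b,w,h,np.deg2rad(t)),"z95 %.1f tbl %.1f"%(np.percentile(S[:,2],95),np.median(B[:,2]) if len(B) else np.nan))
E
python3 wl.py w1 443 127 62 30 60
```

```text
time: 2.22
tool_pos: [334.9, 295.0, 156.5]
tcp_rot: [0.813, 1.57, 0.575]
contact_force: [0.7, 0.6, -0.7]
grip_width: 92.0
time: 2.88
tool_pos: [462.6, 92.9, 139.8]
tcp_rot: [-0.118, 1.569, -0.361]
contact_force: [0.3, -0.4, -0.7]
grip_width: 91.7
t 2.88 pos [462.6  92.9 139.8] jaw 1.3282 tilt [ 1.7e-03 -6.0e-04 -1.0e+00] F [ 0.3 -0.4 -0.7] w 91.7 q [ 0.04  0.34  1.79 -0.    1.01 -1.29]
3706 mean [437.  125.4] dir -0.2401 rect c(440.7,125.6) 39.7x110.8 ang 1.3349 z95 48.8 tbl 1.2
```

View pics/w1.png

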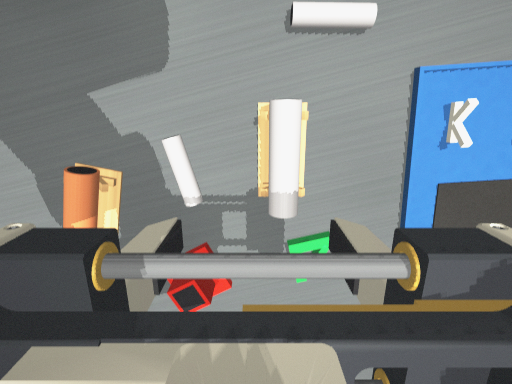

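The wrist view shows the steel tube at (285,158), lying vertical in the picture (so aligned with the jaws), in its cradle; copper at (82,200), foot (195,275).

```bash
cat > re.py <<'E'
import sys
from h import *
n=sys.argv[1]; z=np.load(f"{n}.npz"); m=dict(position=z["pos"],rotation=z["rot"],fx=z["fx"],fy=z["fy"],cx=z["cx"],cy=z["cy"])
d=z["d"]; P=cloud(d,m)
cx,cy,r,lo,hi=map(float,sys.argv[2:7])
S=P[(d>0)&(np.hypot(P[...,0]-cx,P[...,1]-cy)<r)&(P[...,2]>lo)&(P[...,2]<hi)]
c=S[:,:2].mean(0); vt=np.linalg.svd(S[:,:2]-c,full_matrices=False)[2]
(a,b),(w,h),t=cv2.minAreaRect(S[:,:2].astype(np.float32))
print(len(S),"mean",c.round(1),"dir %.4f"%np.arctan2(vt[0,1],vt[0,0]),"rect c(%.1f,%.1f) %.1fx%.1f ang %.4f"%(a,b,w,h,np.deg2rad(t)))
E
python3 re.py w1 443 127 62 36 60; python3 re.py w1 443 127 62 42 60;python3 re.py w1 456 -89 62 40 60;python3 re.py w1 562 -3 40 44 60
python3 - <<'E'
from h import *
from plant import bot
plan(bot.get_obs(),[443.5,127,60],2.9025-np.pi/2)
E
```

```text
Traceback (most recent call last):
  File "re.py", line 2, in <module>
    from h import *
  File "h.py", line 1, in <module>
    import numpy as np, cv2
  File "re.py", line 3, in <module>
    n=sys.argv[1]; z=np.load(f"{n}.npz"); m=dict(position=z["pos"],rotation=z["rot"],fx=z["fx"],fy=z["fy"],cx=z["cx"],cy=z["cy"])
NameError: name 'np' is not defined
Traceback (most recent call last):
  File "re.py", line 2, in <module>
    from h import *
  File "h.py", line 1, in <module>
    import numpy as np, cv2
  File "re.py", line 3, in <module>
    n=sys.argv[1]; z=np.load(f"{n}.npz"); m=dict(position=z["pos"],rotation=z["rot"],fx=z["fx"],fy=z["fy"],cx=z["cx"],cy=z["cy"])
NameError: name 'np' is not defined
Traceback (most recent call last):
  File "re.py", line 2, in <module>
    from h import *
  File "h.py", line 1, in <module>
    import numpy as np, cv2
  File "re.py", line 3, in <module>
    n=sys.argv[1]; z=np.load(f"{n}.npz"); m=dict(position=z["pos"],rotation=z["rot"],fx=z["fx"],fy=z["fy"],cx=z["cx"],cy=z["cy"])
NameError: name 'np' is not defined
Traceback (most recent call last):
  File "re.py", line 2, in <module>
    from h import *
  File "h.py", line 1, in <module>
    import numpy as np, cv2
  File "re.py", line 3, in <module>
    n=sys.argv[1]; z=np.load(f"{n}.npz"); m=dict(position=z["pos"],rotation=z["rot"],fx=z["fx"],fy=z["fy"],cx=z["cx"],cy=z["cy"])
NameError: name 'np' is not defined
Traceback (most recent call last):
  File "h.py", line 1, in <module>
    import numpy as np, cv2
  File "re.py", line 3, in <module>
    n=sys.argv[1]; z=np.load(f"{n}.npz"); m=dict(position=z["pos"],rotation=z["rot"],fx=z["fx"],fy=z["fy"],cx=z["cx"],cy=z["cy"])
IndexError: list index out of range
```

Name clash with the stdlib `re`; renaming.

```bash
mv re.py rr.py; rm -rf __pycache__
python3 rr.py w1 443 127 62 36 60; python3 rr.py w1 443 127 62 42 60;python3 rr.py w1 456 -89 62 40 60;python3 rr.py w1 562 -3 40 44 60
python3 - <<'E'
from h import *
from plant import bot
plan(bot.get_obs(),[443.5,127,60],2.9025-np.pi/2)
E
```

```text
3609 mean [436.8 125.6] dir -0.2357 rect c(440.6,125.5) 29.5x110.7 ang 1.3323
3047 mean [437.2 125.9] dir -0.2371 rect c(440.6,125.3) 25.7x110.6 ang 1.3303
1541 mean [427.9 -76.8] dir -0.4445 rect c(429.7,-80.2) 27.4x59.3 ang 1.1309
957 mean [556.5  -3.9] dir -2.0143 rect c(559.3,-5.5) 35.1x35.7 ang 0.2453
turn -0.003 | shift before turn [ 7.97  2.73 -2.51] after [ 7.97  2.73 -2.5 ]
```

```bash
python3 - <<'E'
from h import *
from plant import bot
plan(bot.get_obs(),[441.8,126.6,13.5],1.333)
E

```

```text
turn -0.004 | shift before turn [12.62  2.65 -2.66] after [12.62  2.66 -2.65]
```

```bash
python3 -m handwheel '[[[0.5,1.3,-1.3,-0.004],[2,1.35,-1.35,0],[2.5,0,0,0],[2.5,0,0,0],[2.5,0,0,0],[1.6,0,0,0],[0.95,0,0,0],[0,0,0,0]]]' 0.6; python3 -c "
from h import *
from plant import bot
st(bot.get_obs())"
```

```text
time: 3.6
tool_pos: [439.2, 128.6, 12.8]
tcp_rot: [-2.85, 1.567, -3.083]
contact_force: [-0.1, 1.0, 0.4]
grip_width: 55.6
t 3.60 pos [439.2 128.6  12.8] jaw 1.3371 tilt [-3.6e-03 -2.0e-04 -1.0e+00] F [-0.1  1.   0.4] w 55.6 q [ 0.12  0.53  1.95  0.    0.66 -1.22]
```

```bash
python3 -m handwheel '[[[0,0,0,0],[0,0,0,0]]]'; python3 -c "
from h import *
from plant import bot
st(bot.get_obs())"
```

```text
time: 3.77
tool_pos: [441.5, 128.3, 15.2]
tcp_rot: [0.435, 1.569, 0.201]
contact_force: [0.0, 0.0, 0.3]
grip_width: 54.6
t 3.77 pos [441.5 128.3  15.2] jaw 1.3364 tilt [ 1.7e-03  3.0e-04 -1.0e+00] F [0.  0.  0.3] w 54.6 q [ 0.12  0.53  1.95  0.    0.66 -1.22]
```

```bash
cat >> h.py <<'E'
_c0=dict(position=np.array([149.2976676,508.04486694,385.94458167]),rotation=np.array([2.85610358,-4.77618817e-04,1.13707518]))
_off=rot(_c0).T@(np.array([220.658,476.398,226.741])-_c0["position"])
def pose(bot):
    m=bot.camera_model("wrist"); Rc=rot(m)
    p=m["position"]+Rc@_off
    jy=np.arctan2(Rc[1,0],Rc[0,0])
    return p,jy
def plan2(bot,pos,yjaw=None):
    p,jy=pose(bot); turn=0
    if yjaw is not None:
        dy=(yjaw-jy+np.pi/2)%np.pi-np.pi/2; turn=-dy
    d=(np.array(pos)-p)/10
    def sh(a):
        y=np.array([np.cos(a),np.sin(a)]); z=np.array([np.sin(a),-np.cos(a)])
        return np.round([-d[2],d[:2]@y,d[:2]@z],2)
    print("at",p.round(1),"jaw %.4f"%jy,"turn %.3f"%turn,"shift before turn",sh(jy),"after",sh(jy-turn))
E
python3 -c "
from h import *
from plant import bot
st(bot.get_obs()); print(_off.round(2)); plan2(bot,[441.8,126.6,13.5],1.333)"
```

```text
t 3.77 pos [441.5 128.3  15.2] jaw 1.3364 tilt [ 1.7e-03  3.0e-04 -1.0e+00] F [0.  0.  0.3] w 54.6 q [ 0.12  0.53  1.95  0.    0.66 -1.22]Traceback (most recent call last):
  File "<string>", line 4, in <module>
    st(bot.get_obs()); print(_off.round(2)); plan2(bot,[441.8,126.6,13.5],1.333)
                             ^^^^
NameError: name '_off' is not defined
```

```bash
python3 -c "
from h import *
from plant import bot
plan2(bot,[441.8,126.6,13.5],1.333)"; python3 -m handwheel '[[[0,0,0,0],[0,0,0,0],[0,0,0,0],[0,0,0,0]]]' 0;  python3 -c "
from h import *
from plant import bot
plan2(bot,[441.8,126.6,13.5],1.333); st(bot.get_obs())"
```

```text
at [441.4 128.8  15.2] jaw 1.3365 turn 0.004 shift before turn [ 0.17 -0.2   0.09] after [ 0.17 -0.2   0.09]
time: 4.1
tool_pos: [441.2, 127.9, 14.7]
tcp_rot: [0.422, 1.57, 0.187]
contact_force: [0.7, 0.4, -0.2]
grip_width: 33.3
at [441.1 128.3  14.7] jaw 1.3359 turn 0.003 shift before turn [ 0.12 -0.15  0.11] after [ 0.12 -0.15  0.11]
t 4.10 pos [441.2 127.9  14.7] jaw 1.3358 tilt [ 1.e-03  2.e-04 -1.e+00] F [ 0.7  0.4 -0.2] w 33.3 q [ 0.11  0.53  1.95  0.    0.66 -1.22]
```

```bash
python3 -m handwheel '[[[0,0,0,0],[0,0,0,0],[0,0,0,0]]]' 0;  python3 -c "
from h import *
from plant import bot
plan2(bot,[441.8,126.6,13.5],1.333); st(bot.get_obs())"
```

```text
time: 4.35
tool_pos: [440.8, 126.6, 14.6]
tcp_rot: [-1.531, 1.569, -1.765]
contact_force: [-2.0, -9.3, 5.2]
grip_width: 29.0
at [440.7 127.   14.6] jaw 1.3367 turn 0.004 shift before turn [ 0.11 -0.02  0.12] after [ 0.11 -0.02  0.12]
t 4.35 pos [440.8 126.6  14.6] jaw 1.3366 tilt [-3.0e-04 -1.7e-03 -1.0e+00] F [-2.  -9.3  5.2] w 29.0 q [ 0.11  0.53  1.95 -0.    0.67 -1.22]
```

```bash
python3 -m handwheel '[[[-0.5,0,0,0],[-1.5,0,0,0],[-2.5,0,0,0],[-2.5,0,0,0],[-2.5,0,0,0],[-1.5,0,0,0],[0,0,0,0],[0,0,0,0]]]' ; python3 wl.py w2 441 127 70 100 180;  python3 -c "
from h import *
from plant import bot
plan2(bot,[469.5,-327,120],-0.118)"
```

```text
time: 5.02
tool_pos: [441.1, 128.0, 124.5]
tcp_rot: [0.497, 1.569, 0.263]
contact_force: [0.1, -0.1, -2.1]
grip_width: 29.1
t 5.02 pos [441.1 128.  124.5] jaw 1.3360 tilt [ 1.5e-03  4.0e-04 -1.0e+00] F [ 0.1 -0.1 -2.1] w 29.1 q [ 0.12  0.34  1.85  0.    0.95 -1.22]
8759 mean [420.3 132.2] dir -0.2416 rect c(429.1,129.7) 58.3x90.8 ang 0.9906 z95 165.4 tbl 1.1
at [440.3 128.3 123.6] jaw 1.3360 turn 1.454 shift before turn [  0.36 -43.6   13.43] after [ 0.36  8.26 44.87]
```

View pics/w2.png

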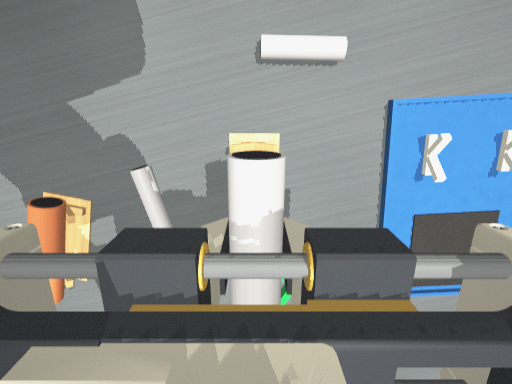

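```bash
cat > held.py <<'E'
import sys
from h import *
n=sys.argv[1]; z=np.load(f"{n}.npz"); m=dict(position=z["pos"],rotation=z["rot"],fx=z["fx"],fy=z["fy"],cx=z["cx"],cy=z["cy"])
Rc=rot(m); tcp=m["position"]+Rc@_off if '_off' in globals() else m["position"]+Rc@__import__('h')._off
a=np.arctan2(Rc[1,0],Rc[0,0]); d=z["d"]; P=cloud(d,m)-tcp
y=P[...,0]*np.cos(a)+P[...,1]*np.sin(a); zz=P[...,0]*np.sin(a)-P[...,1]*np.cos(a); up=P[...,2]
k=(d>0)&(abs(y)<25)&(zz>-75)&(zz<-20)&(up>0)&(up<45)
Y,Z,U=y[k],zz[k],up[k]; print(len(Y),"zmin pct",np.percentile(Z,[0.2,1,2,5]).round(1),"y range",np.percentile(Y,[0.5,99.5]).round(1),"upmax",np.percentile(U,[98,99.8]).round(1))
for lo in (-50,-45,-40,-35):
    q=(Z>lo)&(Z<lo+5); 
    if q.sum()>30:
        i=U[q]>np.percentile(U[q],99)-14
        A=np.c_[2*Y[q],2*U[q],np.ones(q.sum())]; s=np.linalg.lstsq(A,Y[q]**2+U[q]**2,rcond=None)[0]; print(lo,"axis y %.1f up %.1f r %.1f"%(s[0],s[1],np.sqrt(s[2]+s[0]**2+s[1]**2)))
E
python3 held.py w2
```

```text
4320 zmin pct [-55.3 -55.2 -55.2 -55.1] y range [-15.6  13.4] upmax [34.3 34.9]
-50 axis y -1.0 up 19.2 r 14.5
-45 axis y -1.1 up 19.0 r 14.7
-40 axis y -1.0 up 19.1 r 14.6
-35 axis y -1.1 up 19.1 r 14.6
```

```bash
python3 -m handwheel '[[[0,0,0,0.121],[0,0,0,0.121],[0,0,0,0.121],[0,0,0,0.121],[0,0,0,0.121],[0,0,0,0.121],[0,0,0,0.121],[0,0,0,0.121]]]' ; python3 -m handwheel '[[[0,0,0,0.121],[0,0,0,0.121],[0,0,0,0.121],[0,0,0,0.121],[0,0.3,1.5,0],[0,0.5,3,0],[0,0.6,3.4,0],[0,0.6,3.4,0]]]'; python3 -m handwheel '[[[0,0.6,3.4,0],[0,0.6,3.4,0],[0,0.6,3.4,0],[0,0.6,3.4,0],[0,0.6,3.4,0],[0,0.6,3.4,0],[0,0.3,1.5,0],[0,0,0,0]]]';  python3 -c "
from h import *
from plant import bot
st(bot.get_obs());plan2(bot,[469.5,-327,110],-0.118)"
```

```text
time: 5.73
tool_pos: [439.8, 127.7, 122.4]
tcp_rot: [-1.859, 1.567, -3.068]
contact_force: [-0.3, -0.2, -1.4]
grip_width: 29.2
time: 6.4
tool_pos: [446.5, 12.6, 122.5]
tcp_rot: [-1.65, 1.567, 2.948]
contact_force: [0.7, 0.7, -1.3]
grip_width: 29.3
time: 7.07
tool_pos: [460.7, -211.6, 122.5]
tcp_rot: [-1.784, 1.569, 2.809]
contact_force: [0.1, -0.2, -1.0]
grip_width: 29.0
t 7.07 pos [ 460.7 -211.6  122.5] jaw -0.1198 tilt [-1.5e-03  5.0e-04 -1.0e+00] F [ 0.1 -0.2 -1. ] w 29.0 q [-0.58  0.42  1.72 -0.    1.   -0.46]
at [ 459.2 -214.   122.4] jaw -0.1197 turn -0.002 shift before turn [ 1.24  2.37 11.1 ] after [ 1.24  2.35 11.1 ]
```

```bash
python3 -m handwheel '[[[0,0.5,2.5,0],[0,0.6,3,0],[0,0.6,3,0],[0,0.4,1.8,0],[0,0.25,0.8,0],[0,0,0,0],[0,0,0,0]]]';  python3 wl.py w3 469 -327 60 16 40;python3 -c "
from h import *
from plant import bot
plan2(bot,[469.5,-327,110],-0.118)"
```

```text
time: 7.65
tool_pos: [471.3, -319.9, 123.2]
tcp_rot: [-2.419, 1.568, 2.178]
contact_force: [0.2, -0.0, -1.8]
grip_width: 29.3
t 7.65 pos [ 471.3 -319.9  123.2] jaw -0.1157 tilt [-0.0017  0.0024 -1.    ] F [ 0.2 -0.  -1.8] w 29.3 q [-0.73  0.52  1.54  0.    1.08 -0.62]
at [ 469.9 -322.1  123.4] jaw -0.1150 turn 0.003 shift before turn [1.34 0.02 0.5 ] after [1.34 0.02 0.5 ]wl.py:10: RuntimeWarning: Mean of empty slice.
  c=S[:,:2].mean(0); vt=np.linalg.svd(S[:,:2]-c,full_matrices=False)[2]
  ret = um.true_divide(
Traceback (most recent call last):
  File "wl.py", line 13, in <module>
    print(len(S),"mean",c.round(1),"dir %.4f"%np.arctan2(vt[0,1],vt[0,0]),"rect c(%.1f,%.1f) %.1fx%.1f ang %.4f"%(a,b,w,h,np.deg2rad(t)),"z95 %.1f tbl %.1f"%(np.percentile(S[:,2],95),np.median(B[:,2]) if len(B) else np.nan))
                                                         ~~^^^^^
IndexError: index 0 is out of bounds for axis 0 with size 0
```

View pics/w3.png

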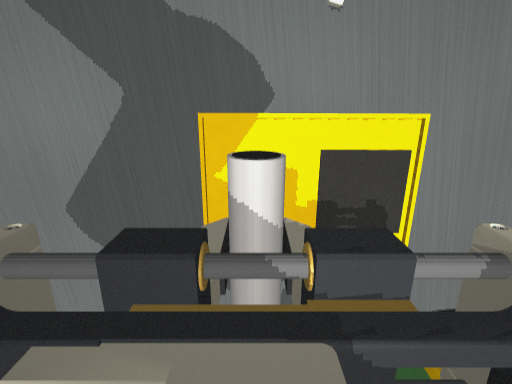

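The held tube is at (257,230), hiding the ribs; the yellow tray's near corners are at (199,114) and (430,115), pad's near edge at row 150.

```bash
cat > tray.py <<'E'
import sys
from h import *
import h
n,col=sys.argv[1:3]; z=np.load(f"{n}.npz"); m=dict(position=z["pos"],rotation=z["rot"],fx=z["fx"],fy=z["fy"],cx=z["cx"],cy=z["cy"])
hsv=cv2.cvtColor(z["p"],cv2.COLOR_RGB2HSV)
M=cv2.inRange(hsv,(20,120,80),(35,255,255)) if col=="y" else cv2.inRange(hsv,(100,120,40),(125,255,255))
M[215:]=0
M=cv2.morphologyEx(M,cv2.MORPH_OPEN,np.ones((3,3)))
c=max(cv2.findContours(M,cv2.RETR_EXTERNAL,cv2.CHAIN_APPROX_NONE)[0],key=cv2.contourArea)[:,0]
H=cv2.convexHull(c)[:,0].astype(float); x0,x1=H[:,0].min(),H[:,0].max(); y0=H[:,1].min()
print("px bbox",x0,x1,y0)
# near edge: topmost pixel per column (subpixel: edge -0.5 -> boundary)
cols=np.arange(int(x0)+15,int(x1)-15); top=np.array([np.argmax(M[:,k]>0) for k in cols])-0.0
W=onplane(np.c_[cols+0.5-0.5,top-0.5],m,10)
f=cv2.fitLine(W[:,:2].astype(np.float32),cv2.DIST_HUBER,0,.01,.01).ravel(); print("near edge dir %.4f"%np.arctan2(f[1],f[0]))
def side(s):
    rows=np.arange(int(y0)+25,205); px=[]
    for r in rows:
        i=np.flatnonzero(M[r]); 
        if len(i): px.append(((i.min()-0.5) if s<0 else (i.max()+0.5),r))
    W=onplane(np.array(px),m,10)[:,:2]; g=cv2.fitLine(W.astype(np.float32),cv2.DIST_HUBER,0,.01,.01).ravel(); return g
L,Rr=side(-1),side(1)
def inter(a,b):
    A=np.array([[a[0],-b[0]],[a[1],-b[1]]]); t=np.linalg.solve(A,[b[2]-a[2],b[3]-a[3]]); return np.array([a[2]+t[0]*a[0],a[3]+t[0]*a[1]])
cl,cr=inter(f,L),inter(f,Rr); w=np.linalg.norm(cr-cl); print("corners",cl.round(1),cr.round(1),"width %.1f"%w,"side dirs %.4f %.4f"%(np.arctan2(L[1],L[0]),np.arctan2(Rr[1],Rr[0])))
ex=(cr-cl)/w
if ex[0]<0: ex=-ex
ey=np.array([-ex[1],ex[0]]); mid=(cl+cr)/2
Rc=rot(m); cam=m["position"]; s=np.sign((cam[:2]-(cam+Rc@h._off)[:2])@ey)  # near edge is on camera side
c=mid-s*80*ey
print("yaw %.4f centre"%np.arctan2(ex[1],ex[0]),c.round(1),"ribs mid",(c-55*ex).round(1),"pad",(c+55*ex).round(1))
E
python3 tray.py w3 y; python3 held.py w3
```

```text
px bbox 198.0 430.0 113.0
near edge dir -0.1156
corners [ 421.9 -243.4] [ 641.8 -268.9] width 221.4 side dirs 1.4503 1.4510
yaw -0.1156 centre [ 522.6 -335.6] ribs mid [ 468.  -329.2] pad [ 577.3 -341.9]
4307 zmin pct [-55.2 -55.1 -55.1 -55. ] y range [-15.5  13.5] upmax [34.5 35.1]
-50 axis y -1.0 up 19.4 r 14.5
-45 axis y -1.0 up 19.4 r 14.5
-40 axis y -1.0 up 19.1 r 14.7
-35 axis y -1.0 up 19.2 r 14.6
```

```bash
python3 -c "
from h import *
from plant import bot
plan2(bot,[469.0,-329.4,18],-0.1156)"
```

```text
at [ 469.9 -322.1  123.4] jaw -0.1150 turn 0.001 shift before turn [10.54 -0.    0.74] after [10.54 -0.    0.74]
```

```bash
python3 -m handwheel '[[[0,0,0.74,0],[2,0,0,0],[2,0,0,0],[2,0,0,0],[1.5,0,0,0],[0.5,0,0,0],[0,0,0,0],[0,0,0,0]]]';  python3 wl.py w4 460 -250 70 -5 45;python3 -c "
from h import *
from plant import bot
plan2(bot,[469.0,-329.4,18],-0.1156)"; python3 tray.py w4 y
```

```text
time: 8.37
tool_pos: [471.1, -328.9, 44.8]
tcp_rot: [1.147, 1.57, -0.539]
contact_force: [0.5, 0.1, -1.8]
grip_width: 29.3
t 8.37 pos [ 471.1 -328.9   44.8] jaw -0.1154 tilt [ 4.e-04 -3.e-04 -1.e+00] F [ 0.5  0.1 -1.8] w 29.3 q [-0.74  0.63  1.6   0.    0.91 -0.63]
30265 mean [ 459.8 -241.8] dir 0.0995 rect c(459.6,-252.9) 133.3x139.8 ang 1.4592 z95 10.1 tbl 1.5
at [ 469.9 -331.7   45.2] jaw -0.1155 turn 0.000 shift before turn [ 2.72 -0.12 -0.22] after [ 2.72 -0.12 -0.22]
px bbox 171.0 501.0 100.0
near edge dir -0.1199
corners [ 421.7 -243.1] [ 641.9 -269.6] width 221.7 side dirs 1.4521 1.4521
yaw -0.1199 centre [ 522.3 -335.8] ribs mid [ 467.6 -329.2] pad [ 576.9 -342.3]
```

View pics/w4.png

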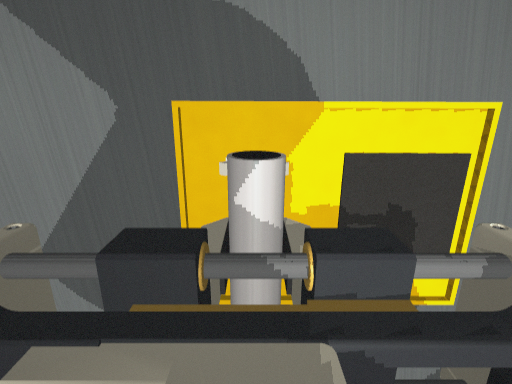

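```bash
python3 -m handwheel '[[[0,-0.12,-0.22,0],[1,0,0,0],[0.8,0,0,0],[0.4,0,0,0],[0,0,0,0],[0,0,0,0]]]';  python3 wl.py w5 460 -250 70 -5 45;python3 -c "
from h import *
from plant import bot
plan2(bot,[469.0,-329.4,16],-0.117)"; python3 tray.py w5 y; python3 held.py w5
```

```text
time: 8.92
tool_pos: [469.6, -326.6, 21.6]
tcp_rot: [-2.29, 1.57, 2.307]
contact_force: [1.1, -0.0, -1.1]
grip_width: 29.1
t 8.92 pos [ 469.6 -326.6   21.6] jaw -0.1161 tilt [-7.e-04  8.e-04 -1.e+00] F [ 1.1 -0.  -1.1] w 29.1 q [-0.74  0.66  1.62  0.    0.86 -0.63]
37548 mean [ 459.8 -243.9] dir 0.0529 rect c(459.4,-255.4) 128.4x139.8 ang 1.4572 z95 11.2 tbl 1.5
at [ 468.4 -329.2   21.9] jaw -0.1160 turn 0.001 shift before turn [0.59 0.07 0.01] after [0.59 0.07 0.01]
px bbox 163.0 511.0 104.0
near edge dir -0.1201
corners [ 421.7 -243.1] [ 626.2 -267.8] width 206.0 side dirs 1.4523 -1.4338
yaw -0.1201 centre [ 514.3 -334.8] ribs mid [ 459.7 -328.3] pad [ 569.  -341.4]
4659 zmin pct [-55.3 -55.2 -55.1 -55. ] y range [-22.4  20.7] upmax [34.4 34.9]
-50 axis y -1.1 up 19.3 r 14.5
-45 axis y -0.9 up 13.2 r 19.8
-40 axis y -0.9 up 13.4 r 19.7
-35 axis y -1.0 up 14.4 r 18.8
```

View pics/w5.png

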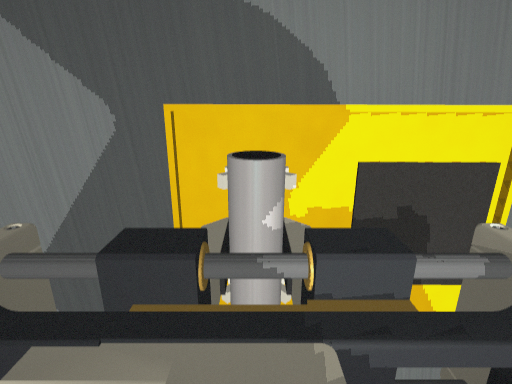

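Rib tips show evenly on either side of the tube at (223,180) and (290,180). Lowering until contact.

```bash
python3 -m handwheel '[[[0.2,0.03,0,0],[0.15,0,0,0],[0.1,0,0,0],[0,0,0,0]]]';python3 -m handwheel '[[[0.1,0,0,0],[0.0,0,0,0]]]';python3 -c "
from h import *
from plant import bot
st(bot.get_obs());plan2(bot,[469.0,-329.4,16],-0.117)"
```

```text
time: 9.3
tool_pos: [470.0, -326.7, 17.5]
tcp_rot: [-2.448, 1.57, 2.149]
contact_force: [0.0, -0.1, -1.0]
grip_width: 29.0
time: 9.47
tool_pos: [470.0, -326.7, 16.6]
tcp_rot: [-2.732, 1.571, 1.864]
contact_force: [0.1, 0.1, -1.8]
grip_width: 29.6
t 9.47 pos [ 470.  -326.7   16.6] jaw -0.1161 tilt [-1.e-04  2.e-04 -1.e+00] F [ 0.1  0.1 -1.8] w 29.6 q [-0.74  0.67  1.63  0.    0.85 -0.63]
at [ 468.6 -329.1   16.5] jaw -0.1159 turn 0.001 shift before turn [0.05 0.04 0.02] after [0.05 0.04 0.02]
```

```bash
python3 -m handwheel '[[[0.08,0,0,0],[0.0,0,0,0]]]';python3 -m handwheel '[[[0.05,0,0,0],[0.0,0,0,0]]]';python3 -c "
from h import *
from plant import bot
st(bot.get_obs());plan2(bot,[469.0,-329.4,16],-0.117)"
```

```text
time: 9.63
tool_pos: [470.1, -326.8, 15.9]
tcp_rot: [1.819, 1.571, 0.133]
contact_force: [0.3, -0.3, -2.1]
grip_width: 29.4
time: 9.8
tool_pos: [470.1, -326.8, 15.8]
tcp_rot: [1.038, 1.57, -0.649]
contact_force: [-1.5, 1.4, 2.9]
grip_width: 29.1
t 9.80 pos [ 470.1 -326.8   15.8] jaw -0.1159 tilt [ 2.e-04 -2.e-04 -1.e+00] F [-1.5  1.4  2.9] w 29.1 q [-0.74  0.67  1.63  0.    0.85 -0.63]
at [ 468.7 -329.2   15.7] jaw -0.1159 turn 0.001 shift before turn [-0.03  0.03  0.01] after [-0.03  0.03  0.01]
```

```bash
python3 -m handwheel '[[[0.05,-0.03,0,0],[0.0,0,0,0]]]';python3 -m handwheel '[[[0,0,0,0],[0,0,0,0],[0,0,0,0]]]' 0.5; python3 -c "
from h import *
from plant import bot
st(bot.get_obs())"
```

```text
time: 9.97
tool_pos: [470.1, -326.8, 15.7]
tcp_rot: [1.19, 1.57, -0.497]
contact_force: [-1.5, 1.5, 5.0]
grip_width: 29.3
time: 10.22
tool_pos: [469.9, -326.8, 14.8]
tcp_rot: [1.395, 1.571, -0.292]
contact_force: [0.1, -0.3, -0.3]
grip_width: 43.9
t 10.22 pos [ 469.9 -326.8   14.8] jaw -0.1160 tilt [ 2.e-04 -1.e-04 -1.e+00] F [ 0.1 -0.3 -0.3] w 43.9 q [-0.74  0.67  1.63  0.    0.84 -0.63]
```

```bash
python3 -m handwheel '[[[-1,0,0,0],[-2,0,0,0],[-3,0,0,0],[-3,0,0,0],[-2.5,0,0,0],[-1,0,0,0],[0,0,0,0],[0,0,0,0]]]';  python3 wl.py w6 469 -327 62 34 60; python3 tray.py w6 y; python3 -c "
from h import *
from plant import bot
plan2(bot,[697,-125,140],None)"
```

```text
time: 10.88
tool_pos: [469.6, -326.6, 139.7]
tcp_rot: [2.215, 1.571, 0.528]
contact_force: [-0.1, 0.6, -0.6]
grip_width: 46.0
t 10.88 pos [ 469.6 -326.6  139.7] jaw -0.1160 tilt [ 1.e-04  0.e+00 -1.e+00] F [-0.1  0.6 -0.6] w 46.0 q [-0.74  0.51  1.52  0.    1.12 -0.63]
3353 mean [ 467.8 -325.4] dir -1.6880 rect c(467.4,-329.2) 111.0x29.9 ang 1.4523 z95 49.7 tbl 1.9
px bbox 201.0 421.0 105.0
near edge dir -0.1159
corners [ 421.7 -243. ] [ 641.5 -268.6] width 221.3 side dirs 1.4540 1.4517
yaw -0.1159 centre [ 522.3 -335.2] ribs mid [ 467.7 -328.9] pad [ 577.  -341.6]
at [ 467.7 -328.6  138.5] jaw -0.1160 turn 0.000 shift before turn [ -0.15  20.42 -22.88] after [ -0.15  20.42 -22.88]
```

View pics/w6.png

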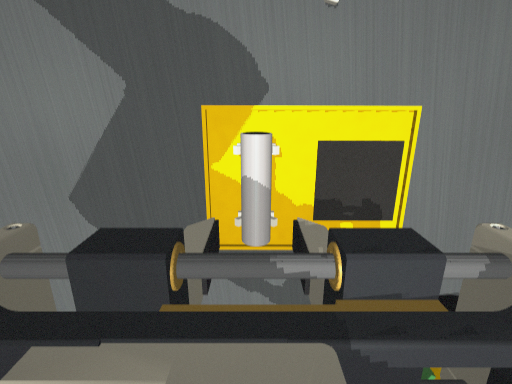

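The steel tube rests in both ribs: measured centre (467.4,-329.2) against rib middle (467.7,-328.9), both in wrist-camera terms. The wrist camera's position offset turned out to be fixed in the world; adding that correction, then the flange.

```bash
cat >> h.py <<'E'
E_W=np.array([-2.36,-0.23,0]); E_T=np.array([0,1.9,0])
_off=rot(_c0).T@(np.array([220.658,476.398,226.741])-(_c0["position"]-E_W))
def pose(bot):
    m=bot.camera_model("wrist"); Rc=rot(m)
    return m["position"]-E_W+Rc@_off, np.arctan2(Rc[1,0],Rc[0,0])
E
sed -i 's/^P=cloud(d,m); ok/P=cloud(d,m)-E_W; ok/' wl.py; sed -i 's/; P=cloud(d,m)$/; P=cloud(d,m)-E_W/' rr.py
sed -i 's/^Rc=rot(m); tcp=.*/Rc=rot(m); tcp=m["position"]-E_W+Rc@__import__("h")._off/; s/P=cloud(d,m)-tcp/P=cloud(d,m)-E_W-tcp/' held.py
sed -i 's/^n,col=/import h\nn,col=/; s/^c=mid-s\*80\*ey/c=mid-s*80*ey-E_W[:2]/' tray.py
python3 rr.py w6 469 -327 62 34 60; python3 tray.py w6 y; python3 -c "
from h import *
from plant import bot
plan2(bot,[697,-125,140],None)"
```

```text
3353 mean [ 470.2 -325.2] dir -1.6880 rect c(469.7,-329.0) 111.0x29.9 ang 1.4523
px bbox 201.0 421.0 105.0
near edge dir -0.1159
corners [ 421.7 -243. ] [ 641.5 -268.6] width 221.3 side dirs 1.4540 1.4517
yaw -0.1159 centre [ 524.7 -335. ] ribs mid [ 470.1 -328.6] pad [ 579.3 -341.4]
at [ 469.1 -326.2  138.6] jaw -0.1160 turn 0.000 shift before turn [ -0.14  20.31 -22.62] after [ -0.14  20.31 -22.62]
h.py:48:E_W=np.array([-2.36,-0.23,0]); E_T=np.array([0,1.9,0])
h.py:49:_off=rot(_c0).T@(np.array([220.658,476.398,226.741])-(_c0["position"]-E_W))
h.py:52:    return m["position"]-E_W+Rc@_off, np.arctan2(Rc[1,0],Rc[0,0])
held.py:4:Rc=rot(m); tcp=m["position"]-E_W+Rc@__import__("h")._off
held.py:5:a=np.arctan2(Rc[1,0],Rc[0,0]); d=z["d"]; P=cloud(d,m)-E_W-tcp
rr.py:4:d=z["d"]; P=cloud(d,m)-E_W
tray.py:31:c=mid-s*80*ey-E_W[:2]
wl.py:6:P=cloud(d,m)-E_W; ok=(d>0)
```

```bash
python3 -m handwheel '[[[0,1.2,-1.3,0],[0,2.2,-2.4,0],[0,2.6,-2.9,0],[0,2.6,-2.9,0],[0,2.6,-2.9,0],[0,2.6,-2.9,0],[0,2.6,-2.9,0],[0,2.2,-2.5,0]]]' 0.7; python3 -m handwheel '[[[0,1.2,-1.3,0],[0,0.5,-0.6,0],[0,0,0,0],[0,0,0,0],[0,0,0,0]]]';  python3 wl.py f1 697 -125 40 44 60; python3 rr.py f1 697 -125 50 8 60; python3 -c "
from h import *
from plant import bot
plan2(bot,[697,-125,16],None)"
```

```text
time: 11.6
tool_pos: [679.1, -140.2, 137.0]
tcp_rot: [-1.879, 1.567, 2.718]
contact_force: [0.8, -1.1, -1.0]
grip_width: 64.4
time: 12.02
tool_pos: [696.4, -127.1, 139.2]
tcp_rot: [-1.537, 1.569, 3.058]
contact_force: [-0.3, -0.7, 0.1]
grip_width: 64.6
t 12.02 pos [ 696.4 -127.1  139.2] jaw -0.1174 tilt [-1.8e-03  2.0e-04 -1.0e+00] F [-0.3 -0.7  0.1] w 64.6 q [-0.29  0.75  1.06 -0.    1.33 -0.17]
1135 mean [ 698.6 -124.6] dir -1.6598 rect c(698.3,-125.3) 35.9x34.9 ang 1.4774 z95 50.6 tbl 1.1
2770 mean [ 699.2 -119.8] dir -0.1039 rect c(698.6,-125.1) 63.4x63.0 ang 1.4868
at [ 696.5 -127.3  139.5] jaw -0.1177 turn 0.000 shift before turn [12.35  0.02 -0.23] after [12.35  0.02 -0.23]
```

View pics/f1.png

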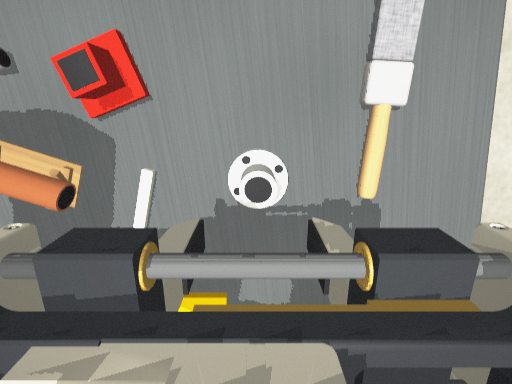

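```bash
python3 -m handwheel '[[[0.5,0.13,-0.2,0],[2,0,0,0],[2.5,0,0,0],[2.5,0,0,0],[2,0,0,0],[1.5,0,0,0],[1,0,0,0],[0.3,0,0,0]]]';  python3 -m handwheel '[[[0,0,0,0],[0,0,0,0]]]'; python3 -c "
from h import *
from plant import bot
st(bot.get_obs());plan2(bot,[697.9,-125.2,16.5],None)"
```

```text
time: 12.73
tool_pos: [697.7, -124.3, 14.8]
tcp_rot: [-1.754, 1.568, 2.842]
contact_force: [-0.1, 1.0, -0.2]
grip_width: 63.9
time: 12.9
tool_pos: [699.6, -124.3, 18.0]
tcp_rot: [1.448, 1.569, -0.239]
contact_force: [0.4, -0.1, -0.0]
grip_width: 64.1
t 12.90 pos [ 699.6 -124.3   18. ] jaw -0.1163 tilt [ 1.6e-03 -4.0e-04 -1.0e+00] F [ 0.4 -0.1 -0. ] w 64.1 q [-0.28  0.87  1.16  0.    1.1  -0.17]
at [ 699.6 -124.3   17.9] jaw -0.1163 turn 0.000 shift before turn [ 0.14 -0.16  0.11] after [ 0.14 -0.16  0.11]
```

```bash
python3 -m handwheel '[[[0.1,-0.12,0.1,0],[0,0,0,0],[0,0,0,0]]]'; python3 -c "
from h import *
from plant import bot
plan2(bot,[697.9,-125.2,16.5],None)"; python3 -m handwheel '[[[0,0,0,0],[0,0,0,0],[0,0,0,0],[0,0,0,0],[0,0,0,0],[0,0,0,0],[0,0,0,0],[0,0,0,0]]]' 0;python3 -c "
from h import *
from plant import bot
st(bot.get_obs());plan2(bot,[697.9,-125.2,16.5],None)"
```

```text
time: 13.15
tool_pos: [698.1, -124.9, 16.8]
tcp_rot: [1.465, 1.569, -0.222]
contact_force: [0.0, 0.5, -0.4]
grip_width: 64.1
at [ 698.1 -125.    16.8] jaw -0.1160 turn 0.000 shift before turn [ 0.03 -0.02  0.03] after [ 0.03 -0.02  0.03]
time: 13.82
tool_pos: [698.0, -124.8, 16.0]
tcp_rot: [1.787, 1.57, 0.1]
contact_force: [1.1, -0.0, -0.5]
grip_width: 35.4
t 13.82 pos [ 698.  -124.8   16. ] jaw -0.1160 tilt [ 4.e-04  0.e+00 -1.e+00] F [ 1.1 -0.  -0.5] w 35.4 q [-0.28  0.87  1.17  0.    1.1  -0.17]
at [ 697.9 -124.8   15.9] jaw -0.1159 turn 0.000 shift before turn [-0.06  0.    0.04] after [-0.06  0.    0.04]
```

```bash
python3 -m handwheel '[[[-0.5,0,0,0],[-1.5,0,0,0],[-2.5,0,0,0],[-2.5,0,0,0],[-1.5,0,0,0],[-0.5,0,0,0],[0,0,0,0]]]'; python3 -c "
from h import *
from plant import bot
st(bot.get_obs());plan2(bot,[579.3,-341.2,60],None)"
```

```text
time: 14.4
tool_pos: [698.2, -124.9, 107.2]
tcp_rot: [1.434, 1.569, -0.253]
contact_force: [0.6, -0.3, -4.3]
grip_width: 35.5
t 14.40 pos [ 698.2 -124.9  107.2] jaw -0.1160 tilt [ 1.8e-03 -5.0e-04 -1.0e+00] F [ 0.6 -0.3 -4.3] w 35.5 q [-0.28  0.78  1.09  0.    1.27 -0.17]
at [ 698.1 -124.9  107.1] jaw -0.1159 turn 0.000 shift before turn [ 4.71 -9.3  22.86] after [ 4.71 -9.3  22.86]
```

```bash
python3 -m handwheel '[[[0,-0.5,1.2,0],[0,-1,2.4,0],[0,-1.2,3,0],[0,-1.2,3,0],[0,-1.2,3,0],[0,-1.2,3,0],[0,-1.2,3,0],[0.5,-1,2.4,0]]]'; python3 -m handwheel '[[[1,-0.5,1.2,0],[1,-0.3,0.6,0],[1,0,0,0],[0.5,0,0,0],[0,0,0,0],[0,0,0,0],[0,0,0,0]]]'; python3 wl.py f2 579 -341 40 200 300 2>/dev/null; python3 tray.py f2 y; python3 -c "
from h import *
from plant import bot
plan2(bot,[579.3,-341.2,60],-0.116)"
```

```text
time: 15.07
tool_pos: [586.5, -326.1, 99.6]
tcp_rot: [-1.688, 1.569, 2.907]
contact_force: [0.8, -0.5, -4.1]
grip_width: 35.3
time: 15.65
tool_pos: [580.0, -339.4, 66.2]
tcp_rot: [1.409, 1.57, -0.276]
contact_force: [0.4, -0.2, -3.6]
grip_width: 35.4
t 15.65 pos [ 580.  -339.4   66.2] jaw -0.1142 tilt [ 7.e-04 -2.e-04 -1.e+00] F [ 0.4 -0.2 -3.6] w 35.4 q [-0.64  0.75  1.27  0.    1.12 -0.53]
px bbox 32.0 329.0 104.0
near edge dir -0.1193
corners [ 421.3 -242.9] [ 641.2 -269.2] width 221.5 side dirs 1.4513 1.4503
yaw -0.1193 centre [ 524.1 -335.3] ribs mid [ 469.5 -328.7] pad [ 578.7 -341.8]
at [ 580.  -339.7   66.4] jaw -0.1144 turn 0.002 shift before turn [ 0.64 -0.05  0.16] after [ 0.64 -0.05  0.16]
```

View pics/f2.png

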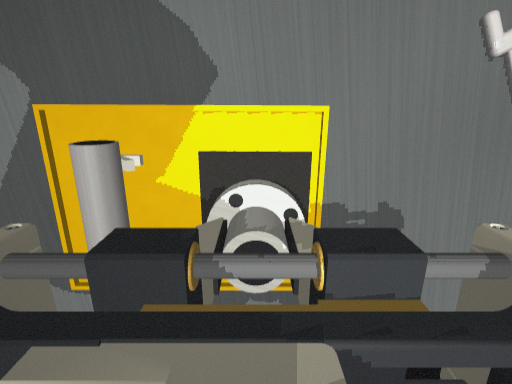

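```bash
python3 -m handwheel '[[[0.5,-0.07,0.17,0],[1,0,0,0],[1.2,0,0,0],[0.8,0,0,0],[0.5,0,0,0],[0,0,0,0],[0,0,0,0],[0,0,0,0]]]';  python3 -c "
from h import *
from plant import bot
st(bot.get_obs());plan2(bot,[579.1,-341.3,22],-0.116)"
```

```text
time: 16.37
tool_pos: [578.4, -342.3, 26.2]
tcp_rot: [1.175, 1.57, -0.512]
contact_force: [-0.1, 0.1, -3.2]
grip_width: 35.6
t 16.37 pos [ 578.4 -342.3   26.2] jaw -0.1161 tilt [ 7.e-04 -4.e-04 -1.e+00] F [-0.1  0.1 -3.2] w 35.6 q [-0.65  0.8   1.3   0.    1.04 -0.53]
at [ 578.4 -342.3   26.1] jaw -0.1160 turn 0.000 shift before turn [ 0.41  0.06 -0.11] after [ 0.41  0.06 -0.11]
```

```bash
python3 -m handwheel '[[[0.1,0.06,-0.1,0],[0.1,0,0,0],[0.1,0,0,0],[0,0,0,0]]]'; python3 -m handwheel '[[[0.05,0,0,0],[0,0,0,0]]]'; python3 -m handwheel '[[[0.05,0,0,0],[0,0,0,0]]]'; python3 -c "
from h import *
from plant import bot
st(bot.get_obs());plan2(bot,[579.1,-341.3,22],-0.116)"
```

```text
time: 16.7
tool_pos: [578.8, -341.1, 22.9]
tcp_rot: [3.071, 1.571, 1.384]
contact_force: [0.3, 0.4, -4.4]
grip_width: 35.4
time: 16.87
tool_pos: [578.8, -341.1, 22.4]
tcp_rot: [-3.01, 1.571, 1.586]
contact_force: [-0.1, 0.8, -3.5]
grip_width: 35.2
time: 17.03
tool_pos: [578.9, -341.2, 21.9]
tcp_rot: [1.651, 1.571, -0.036]
contact_force: [0.2, 0.4, -3.7]
grip_width: 35.4
t 17.03 pos [ 578.9 -341.2   21.9] jaw -0.1160 tilt [ 2.e-04 -0.e+00 -1.e+00] F [ 0.2  0.4 -3.7] w 35.4 q [-0.65  0.8   1.3   0.    1.03 -0.53]
at [ 578.9 -341.2   21.9] jaw -0.1159 turn 0.000 shift before turn [-0.01  0.02  0.01] after [-0.01  0.02  0.01]
```

```bash
python3 -m handwheel '[[[0.04,0,0,0],[0,0,0,0]]]'; python3 -m handwheel '[[[0.04,0,0,0],[0,0,0,0]]]'; python3 -m handwheel '[[[0.04,0,0,0],[0,0,0,0]]]'
```

```text
time: 17.2
tool_pos: [578.9, -341.2, 21.9]
tcp_rot: [1.154, 1.57, -0.533]
contact_force: [-1.3, -0.1, -0.0]
grip_width: 35.6
time: 17.37
tool_pos: [578.9, -341.2, 21.9]
tcp_rot: [1.115, 1.57, -0.572]
contact_force: [-2.5, 1.5, 3.4]
grip_width: 35.5
time: 17.53
tool_pos: [578.9, -341.2, 21.9]
tcp_rot: [0.957, 1.57, -0.73]
contact_force: [-3.3, 2.4, 7.5]
grip_width: 35.8
```

On the pad. Release and rise.

```bash
python3 -m handwheel '[[[0,0,0,0],[0,0,0,0],[0,0,0,0],[0,0,0,0]]]' 0.6; python3 -m handwheel '[[[-1,0,0,0],[-2,0,0,0],[-3,0,0,0],[-3,0,0,0],[-2.5,0,0,0],[-1,0,0,0],[0,0,0,0],[0,0,0,0]]]';  python3 wl.py f3 579 -341 40 48 65; python3 rr.py f3 579 -341 50 11 60; python3 tray.py f3 y; python3 -c "
from h import *
from plant import bot
st(bot.get_obs());plan2(bot,[455.5,-92,150],2.692-np.pi/2)"
```

```text
time: 17.87
tool_pos: [579.0, -341.3, 20.6]
tcp_rot: [1.352, 1.57, -0.334]
contact_force: [0.4, -0.7, -0.8]
grip_width: 53.7
time: 18.53
tool_pos: [578.7, -341.0, 145.3]
tcp_rot: [-2.516, 1.571, 2.081]
contact_force: [0.7, 0.8, -0.3]
grip_width: 55.1
t 18.53 pos [ 578.7 -341.   145.3] jaw -0.1160 tilt [-1.e-04  2.e-04 -1.e+00] F [ 0.7  0.8 -0.3] w 55.1 q [-0.65  0.68  1.19  0.    1.28 -0.53]
1147 mean [ 579.  -340.8] dir -1.6786 rect c(578.6,-341.6) 35.5x35.0 ang 1.4537 z95 56.5 tbl 1.8
2770 mean [ 579.6 -335.8] dir -0.1269 rect c(578.6,-341.3) 63.0x63.2 ang 1.4893
px bbox 94.0 310.0 103.0
near edge dir -0.1236
corners [ 421.4 -242.3] [ 640.9 -269.6] width 221.2 side dirs 1.4529 1.4518
yaw -0.1236 centre [ 523.7 -335.1] ribs mid [ 469.1 -328.3] pad [ 578.2 -341.9]
t 18.58 pos [ 578.2 -340.6  144. ] jaw -0.1160 tilt [-0.002   0.0016 -1.    ] F [ 0.3  0.6 -1.1] w 55.2 q [-0.65  0.68  1.19  0.    1.28 -0.53]
at [ 578.1 -340.7  144. ] jaw -0.1159 turn -1.237 shift before turn [ -0.6  -15.06 -23.28] after [ -0.6   17.07 -21.85]
```

View pics/f3.png

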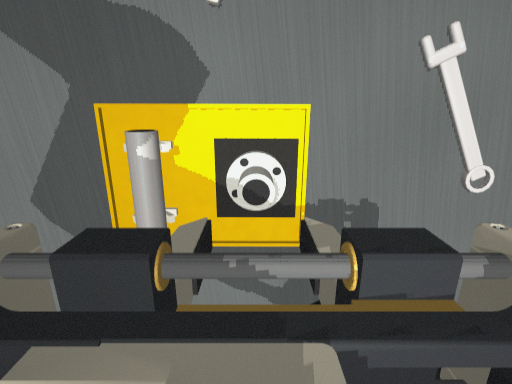

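Steel tube (145,180) and flange (257,182) sit properly; flange centre (578.6,-341.5) against pad (578.2–579.3,-341.6). Next the copper tube; checking the welder's clearance near the blue tray as well.

```bash
python3 - <<'E'
from h import *
from plant import bot
for n in("top","side"):
    m=bot.camera_model(n); P=cloud(np.load(n+"0.npy"),m).reshape(-1,3); 
    S=P[(P[:,2]>70)&(P[:,2]<600)&(P[:,0]>300)&(P[:,0]<800)&(P[:,1]>250)&(P[:,1]<900)]
    print(n,len(S),np.percentile(S,[1,50,99],axis=0).round())
    for x in (350,450,550,650): 
        q=S[abs(S[:,0]-x)<25]; print(x,q[:,1].min().round() if len(q) else None)
E
python3 -m handwheel '[[[0,0,0,-0.1237],[0,0,0,-0.1237],[0,0,0,-0.1237],[0,0,0,-0.1237],[0,0,0,-0.1237],[0,0,0,-0.1237],[0,0,0,-0.1237],[0,0,0,-0.1237]]]' 0.6; python3 -m handwheel '[[[0,0,0,-0.1237],[0,0,0,-0.1237],[0,1,-1.3,0],[0,1.8,-2.3,0],[0,2.3,-2.9,0],[0,2.3,-2.9,0],[0,2.3,-2.9,0],[0,2.3,-2.9,0]]]'; python3 -m handwheel '[[[0,2.2,-2.8,0],[0,1.3,-1.7,0],[0,0.8,-1,0],[0,0,0,0],[0,0,0,0],[0,0,0,0]]]'; python3 wl.py c1 455.5 -92 62 38 60; python3 -c "
from h import *
from plant import bot
plan2(bot,[455.5,-92,14.5],2.692-np.pi/2)"
```

```text
top 7125 [[317. 525.  72.]
 [515. 535. 139.]
 [729. 552. 195.]]
350 523.0
450 527.0
550 533.0
650 539.0
side 10486 [[305. 522.  73.]
 [487. 539. 220.]
 [726. 715. 338.]]
350 518.0
450 524.0
550 528.0
650 534.0
time: 19.25
tool_pos: [577.9, -340.5, 142.8]
tcp_rot: [-3.118, 1.566, 2.474]
contact_force: [-0.8, -0.4, 0.3]
grip_width: 55.2
time: 19.92
tool_pos: [491.9, -165.1, 143.4]
tcp_rot: [3.076, 1.566, 2.625]
contact_force: [1.2, 0.5, 0.0]
grip_width: 55.4
time: 20.42
tool_pos: [464.0, -105.4, 145.3]
tcp_rot: [-0.842, 1.571, -1.293]
contact_force: [0.3, -0.4, 0.1]
grip_width: 55.1
t 20.42 pos [ 464.  -105.4  145.3] jaw 1.1205 tilt [ 1.e-04 -3.e-04 -1.e+00] F [ 0.3 -0.4  0.1] w 55.1 q [-0.38  0.34  1.78 -0.    1.03 -1.5 ]
3238 mean [452.4 -90.8] dir -0.4485 rect c(455.5,-92.1) 28.9x110.4 ang 1.1239 z95 48.8 tbl 1.1
at [ 464.  -105.5  145.3] jaw 1.1201 turn -0.001 shift before turn [13.08  0.85 -1.35] after [13.08  0.85 -1.35]
```

View pics/c1.png

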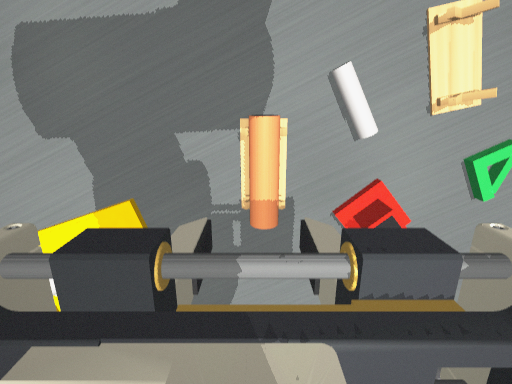

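Copper tube at (264,172), wrist and top estimates agree (455.5,-92).

```bash
python3 -m handwheel '[[[0,0.4,-0.7,-0.001],[1.5,0.45,-0.65,0],[2.5,0,0,0],[2.5,0,0,0],[2.5,0,0,0],[2,0,0,0],[1.3,0,0,0],[0.7,0,0,0]]]';  python3 -m handwheel '[[[0,0,0,0],[0,0,0,0],[0,0,0,0]]]'; python3 -c "
from h import *
from plant import bot
st(bot.get_obs());plan2(bot,[455.5,-92.1,14.5],1.122)"
```

```text
time: 21.13
tool_pos: [453.8, -90.8, 13.9]
tcp_rot: [-3.079, 1.568, 2.754]
contact_force: [-0.0, 0.1, 0.6]
grip_width: 55.3
time: 21.38
tool_pos: [455.5, -91.2, 16.5]
tcp_rot: [0.15, 1.569, -0.299]
contact_force: [-0.7, 0.0, 0.4]
grip_width: 55.0
t 21.38 pos [455.5 -91.2  16.5] jaw 1.1217 tilt [ 1.5e-03 -5.0e-04 -1.0e+00] F [-0.7  0.   0.4] w 55.0 q [-0.36  0.53  1.93  0.    0.68 -1.48]
at [455.5 -91.2  16.5] jaw 1.1218 turn -0.000 shift before turn [ 0.2  -0.08  0.04] after [ 0.2  -0.08  0.04]
```

```bash
python3 -m handwheel '[[[0.15,-0.06,0.03,0],[0,0,0,0],[0,0,0,0],[0,0,0,0],[0,0,0,0],[0,0,0,0],[0,0,0,0],[0,0,0,0]]]' 0;python3 -c "
from h import *
from plant import bot
st(bot.get_obs());plan2(bot,[455.5,-92.1,14.5],1.122)"
```

```text
time: 22.05
tool_pos: [455.0, -91.7, 14.5]
tcp_rot: [-0.163, 1.57, -0.612]
contact_force: [-1.2, -2.2, 4.9]
grip_width: 28.9
t 22.05 pos [455.  -91.7  14.5] jaw 1.1221 tilt [ 4.e-04 -3.e-04 -1.e+00] F [-1.2 -2.2  4.9] w 28.9 q [-0.36  0.53  1.94 -0.    0.67 -1.49]
at [454.9 -91.7  14.4] jaw 1.1222 turn 0.000 shift before turn [-0.01 -0.01  0.07] after [-0.01 -0.01  0.07]
```

```bash
python3 -m handwheel '[[[-0.5,0,0,0],[-1.5,0,0,0],[-2.5,0,0,0],[-2.5,0,0,0],[-2.5,0,0,0.1],[-1.5,0,0,0.12],[0,0,0,0.12],[0,0,0,0.12]]]'; python3 -m handwheel '[[[0,0,0,0.12],[0,0,0,0.12],[0,0,0,0.12],[0,0,0,0.12],[0,0,0,0.12],[0,0,0,0.12],[0,0,0,0.122],[0,0,0,0]]]'; python3 held.py c1 >/dev/null; python3 -c "
from h import *
from plant import bot
st(bot.get_obs());plan2(bot,[460,341,124],-0.18)"
```

```text
time: 22.72
tool_pos: [455.3, -91.3, 125.4]
tcp_rot: [0.809, 1.569, -0.106]
contact_force: [-0.1, -0.1, -2.3]
grip_width: 29.0
time: 23.38
tool_pos: [454.6, -91.1, 124.1]
tcp_rot: [-2.257, 1.57, 2.271]
contact_force: [-0.6, 0.1, -1.8]
grip_width: 29.4
t 23.38 pos [454.6 -91.1 124.1] jaw -0.1844 tilt [-6.e-04  8.e-04 -1.e+00] F [-0.6  0.1 -1.8] w 29.4 q [-0.36  0.35  1.83  0.    0.96 -0.18]
at [454.5 -91.1 124. ] jaw -0.1843 turn -0.004 shift before turn [ -0.    -7.38 -42.58] after [ -0.    -7.2  -42.61]Traceback (most recent call last):
  File "held.py", line 8, in <module>
    Y,Z,U=y[k],zz[k],up[k]; print(len(Y),"zmin pct",np.percentile(Z,[0.2,1,2,5]).round(1),"y range",np.percentile(Y,[0.5,99.5]).round(1),"upmax",np.percentile(U,[98,99.8]).round(1))
                                                    ~~~~~~~~~~~~~^^^^^^^^^^^^^^^
    return _quantile_unchecked(
        a, q, axis, out, overwrite_input, method, keepdims, weights)
    return _ureduce(a,
                    func=_quantile_ureduce_func,
    ...<5 lines>...
                    overwrite_input=overwrite_input,
                    method=method)
    r = func(a, **kwargs)
    result = _quantile(arr,
                       quantiles=q,
    ...<2 lines>...
                       out=out,
                       weights=wgt)
    slices_having_nans = np.isnan(arr[-1, ...])
                                  ~~~^^^^^^^^^
IndexError: index -1 is out of bounds for axis 0 with size 0
```

```bash
python3 -m handwheel '[[[0,-0.25,-1.5,-0.004],[0,-0.5,-3,0],[0,-0.61,-3.6,0],[0,-0.61,-3.6,0],[0,-0.61,-3.6,0],[0,-0.61,-3.6,0],[0,-0.61,-3.6,0],[0,-0.61,-3.6,0]]]'; python3 -m handwheel '[[[0,-0.61,-3.6,0],[0,-0.61,-3.6,0],[0,-0.61,-3.6,0],[0,-0.5,-3,0],[0,-0.3,-1.8,0],[0,-0.15,-0.9,0],[0,0,0,0],[0,0,0,0]]]'; python3 -m handwheel '[[[0,0,0,0],[0,0,0,0]]]'; python3 wl.py c2 460 341 40 200 300 2>/dev/null; python3 held.py c2; python3 tray.py c2 b; python3 -c "
from h import *
from plant import bot
plan2(bot,[460,341,124],-0.18)"
```

```text
time: 24.05
tool_pos: [456.6, 175.1, 124.2]
tcp_rot: [-1.787, 1.57, 2.753]
contact_force: [1.1, 0.0, -2.1]
grip_width: 29.1
time: 24.72
tool_pos: [458.3, 339.9, 123.8]
tcp_rot: [-0.657, 1.569, -2.401]
contact_force: [-0.1, 0.0, -2.2]
grip_width: 29.1
time: 24.88
tool_pos: [458.9, 339.1, 124.3]
tcp_rot: [-0.564, 1.57, -2.312]
contact_force: [0.5, 0.7, -2.1]
grip_width: 29.1
t 24.88 pos [458.9 339.1 124.3] jaw -0.1770 tilt [-3.e-04 -4.e-04 -1.e+00] F [ 0.5  0.7 -2.1] w 29.1 q [ 0.5   0.52  1.54 -0.    1.08  0.68]
31027 mean [463.8 364.1] dir -0.2260 rect c(470.6,357.7) 39.6x79.5 ang 1.0114 z95 242.2 tbl 1.8
4281 zmin pct [-54.8 -54.7 -54.7 -54.6] y range [-14.6  14.4] upmax [34.5 35.1]
-50 axis y -0.2 up 19.3 r 14.6
-45 axis y -0.1 up 19.4 r 14.5
-40 axis y -0.1 up 19.3 r 14.6
-35 axis y -0.1 up 19.3 r 14.6
px bbox 198.0 431.0 100.0
near edge dir -0.1827
corners [417.1 429.9] [634.3 389.8] width 220.8 side dirs 1.3923 1.3926
yaw -0.1827 centre [513.5 331.4] ribs mid [459.4 341.4] pad [567.6 321.4]
at [458.9 339.2 124.3] jaw -0.1771 turn 0.003 shift before turn [ 0.03  0.07 -0.19] after [ 0.03  0.07 -0.19]
```

View pics/c2.png

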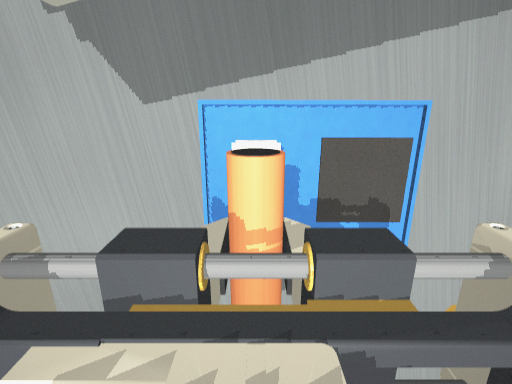

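Held copper tube at (256,225); blue tray's near corners at (198,101) and (431,103), front rib showing behind the tube at (256,147).

```bash
python3 -m handwheel '[[[0.5,0.03,-0.26,0.005],[2,0,0,0],[2,0,0,0],[2,0,0,0],[1.2,0,0,0],[0.4,0,0,0],[0,0,0,0],[0,0,0,0]]]'; python3 -m handwheel '[[[0,0,0,0],[0,0,0,0]]]'; python3 wl.py c3 460 341 40 200 300 2>/dev/null >/dev/null;  python3 tray.py c3 b; python3 -c "
from h import *
from plant import bot
plan2(bot,[459.6,341.7,21],-0.182)"
```

```text
time: 25.6
tool_pos: [459.9, 343.0, 43.6]
tcp_rot: [2.352, 1.57, 0.599]
contact_force: [0.8, 1.1, -3.1]
grip_width: 29.2
time: 25.77
tool_pos: [460.1, 343.3, 44.3]
tcp_rot: [2.277, 1.569, 0.525]
contact_force: [-0.3, 0.3, -1.0]
grip_width: 29.4
px bbox 173.0 502.0 104.0
near edge dir -0.1810
corners [417.2 429.8] [634.8 390. ] width 221.2 side dirs 1.3868 1.3902
yaw -0.1810 centre [513.9 331.4] ribs mid [459.8 341.3] pad [568.  321.5]
at [460.  343.3  44.1] jaw -0.1810 turn 0.001 shift before turn [ 2.31 -0.01  0.16] after [ 2.31 -0.01  0.16]
```

View pics/c3.png

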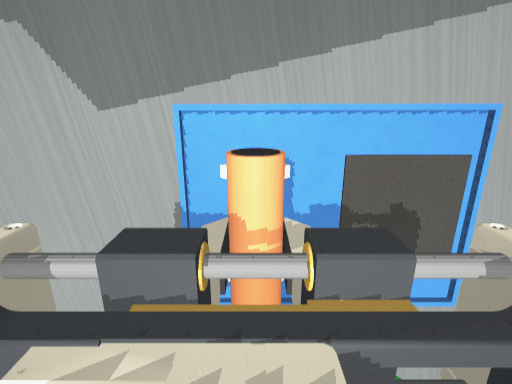

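Rib tips (223,171) and (289,171) are symmetric about the tube (256). Lowering.

```bash
python3 -m handwheel '[[[0.3,0,0.16,0],[0.8,0,0,0],[0.7,0,0,0],[0.5,0,0,0],[0.2,0,0,0],[0,0,0,0],[0,0,0,0]]]'; python3 -c "
from h import *
from plant import bot
st(bot.get_obs());plan2(bot,[459.8,341.7,16],-0.182)"
```

```text
time: 26.4
tool_pos: [459.1, 341.4, 18.0]
tcp_rot: [-1.033, 1.57, -2.785]
contact_force: [0.5, 0.3, -1.3]
grip_width: 29.3
t 26.40 pos [459.1 341.4  18. ] jaw -0.1810 tilt [-3.e-04 -1.e-04 -1.e+00] F [ 0.5  0.3 -1.3] w 29.3 q [0.51 0.66 1.63 0.   0.85 0.69]
at [459.1 341.4  17.9] jaw -0.1809 turn 0.001 shift before turn [ 0.19  0.06 -0.04] after [ 0.19  0.06 -0.04]
```

```bash
python3 -m handwheel '[[[0.1,0.05,-0.03,0],[0.05,0,0,0],[0,0,0,0]]]'; python3 -m handwheel '[[[0.05,0,0,0],[0,0,0,0]]]'; python3 -m handwheel '[[[0.04,0,0,0],[0,0,0,0]]]'
```

```text
time: 26.65
tool_pos: [459.9, 341.7, 16.9]
tcp_rot: [2.321, 1.57, 0.569]
contact_force: [-0.2, 0.2, -1.5]
grip_width: 29.2
time: 26.82
tool_pos: [459.7, 341.6, 16.3]
tcp_rot: [2.792, 1.571, 1.04]
contact_force: [0.6, 0.9, -1.1]
grip_width: 29.2
time: 26.98
tool_pos: [459.7, 341.6, 15.9]
tcp_rot: [2.47, 1.571, 0.718]
contact_force: [0.3, -0.2, -1.8]
grip_width: 29.4
```

```bash
python3 -m handwheel '[[[0.04,0,0,0],[0,0,0,0]]]'; python3 -m handwheel '[[[0.04,0,0,0],[0,0,0,0]]]'; python3 -m handwheel '[[[0.04,0,0,0],[0,0,0,0]]]'
```

```text
time: 27.15
tool_pos: [459.8, 341.7, 15.8]
tcp_rot: [2.367, 1.571, 0.615]
contact_force: [-1.2, -0.3, 0.6]
grip_width: 28.8
time: 27.32
tool_pos: [459.8, 341.7, 15.7]
tcp_rot: [2.317, 1.57, 0.565]
contact_force: [-2.0, -1.4, 4.5]
grip_width: 29.1
time: 27.48
tool_pos: [459.8, 341.7, 15.6]
tcp_rot: [2.268, 1.57, 0.517]
contact_force: [-2.4, -1.9, 7.6]
grip_width: 29.2
```

```bash
python3 -m handwheel '[[[0,0,0,0],[0,0,0,0],[0,0,0,0],[0,0,0,0]]]' 0.55; python3 -m handwheel '[[[-1,0,0,0],[-2,0,0,0],[-3,0,0,0],[-3,0,0,0],[-2.5,0,0,0],[-1,0,0,0],[0,0,0,0],[0,0,0,0]]]';  python3 wl.py c4 460 341 62 34 60; python3 tray.py c4 b; python3 -c "
from h import *
from plant import bot
st(bot.get_obs());plan2(bot,[561.6,-5.3,140],0.246)"
```

```text
time: 27.82
tool_pos: [459.8, 341.7, 14.5]
tcp_rot: [2.483, 1.571, 0.731]
contact_force: [0.7, 0.2, 0.0]
grip_width: 48.8
time: 28.48
tool_pos: [459.6, 341.5, 139.4]
tcp_rot: [2.473, 1.571, 0.721]
contact_force: [0.3, 0.6, -0.3]
grip_width: 50.3
t 28.48 pos [459.6 341.5 139.4] jaw -0.1811 tilt [ 1.e-04  1.e-04 -1.e+00] F [ 0.3  0.6 -0.3] w 50.3 q [0.51 0.51 1.51 0.   1.12 0.69]
3392 mean [460.2 345. ] dir -1.7519 rect c(459.4,341.1) 111.0x29.9 ang 1.3901 z95 49.7 tbl 1.9
px bbox 200.0 421.0 103.0
near edge dir -0.1809
corners [417.  429.9] [634.2 390.2] width 220.7 side dirs 1.3936 1.3904
yaw -0.1809 centre [513.6 331.5] ribs mid [459.5 341.4] pad [567.7 321.7]
t 28.53 pos [459.  341.2 138.4] jaw -0.1810 tilt [-1.8e-03 -9.0e-04 -1.0e+00] F [-0.3  0.3 -0.8] w 50.2 q [0.51 0.51 1.52 0.   1.12 0.69]
at [459.  341.2 138.3] jaw -0.1809 turn -0.427 shift before turn [-0.17 16.33 32.24] after [-0.17  1.52 36.1 ]
```

View pics/c4.png

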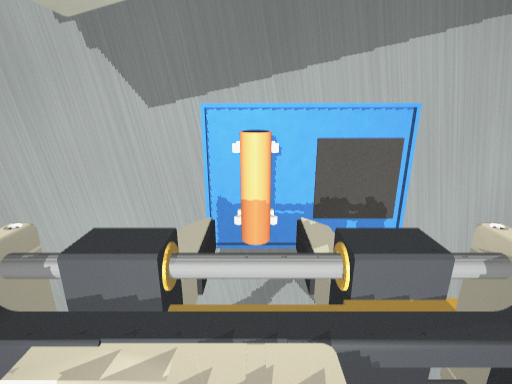

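Copper tube seated at (256,185): centre (459.4,341.1) against rib middle (459.5,341.4). Now the foot.

```bash
python3 -m handwheel '[[[0,0,0,-0.107],[0,0,0,-0.107],[0,0,0,-0.107],[0,0,0,-0.106],[0,0.1,1.5,0],[0,0.2,3,0],[0,0.2,3.6,0],[0,0.2,3.6,0]]]' 0.65; python3 -m handwheel '[[[0,0.2,3.6,0],[0,0.2,3.6,0],[0,0.2,3.6,0],[0,0.2,3.6,0],[0,0.2,3.6,0],[0,0,3,0],[0,0,1.8,0],[0,0,1,0]]]'; python3 -m handwheel '[[[0,0,0,0],[0,0,0,0],[0,0,0,0]]]'; python3 wl.py s1 561.6 -5.3 35 44 60; python3 rr.py s1 561 -5 55 8 60; python3 -c "
from h import *
from plant import bot
plan2(bot,[561.6,-5.3,16.5],0.246)"
```

```text
time: 29.2
tool_pos: [493.9, 228.7, 137.4]
tcp_rot: [-1.532, 1.567, -2.855]
contact_force: [1.0, -0.5, 0.3]
grip_width: 59.7
time: 29.87
tool_pos: [562.1, -1.0, 137.4]
tcp_rot: [-1.86, 1.567, 3.096]
contact_force: [-0.2, 0.7, 0.6]
grip_width: 60.1
time: 30.12
tool_pos: [562.0, 2.8, 138.9]
tcp_rot: [-2.266, 1.569, 2.693]
contact_force: [0.1, -0.4, -0.6]
grip_width: 59.5
t 30.12 pos [562.    2.8 138.9] jaw 0.2470 tilt [-1.5e-03  7.0e-04 -1.0e+00] F [ 0.1 -0.4 -0.6] w 59.5 q [-0.13  0.49  1.54  0.    1.11 -0.38]
1287 mean [561.7  -4. ] dir -1.3152 rect c(562.1,-4.9) 33.8x34.7 ang 0.2376 z95 50.6 tbl 1.1
3271 mean [560.5   1.1] dir 0.2145 rect c(561.8,-4.6) 62.1x61.7 ang 0.2490
at [562.1   2.9 139.1] jaw 0.2476 turn 0.002 shift before turn [12.26 -0.25  0.78] after [12.26 -0.25  0.78]
```

View pics/s1.png

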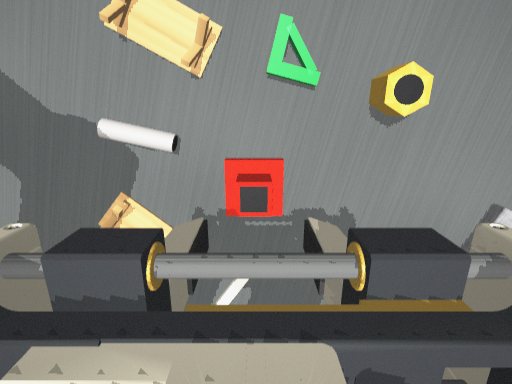

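```bash
python3 -m handwheel '[[[0,-0.2,0.72,0],[2,0,0,0],[2.5,0,0,0],[2.5,0,0,0],[2,0,0,0],[1.5,0,0,0],[1,0,0,0],[0.5,0,0,0]]]';  python3 -m handwheel '[[[0,0,0,0],[0,0,0,0],[0,0,0,0]]]'; python3 -c "
from h import *
from plant import bot
st(bot.get_obs());plan2(bot,[561.9,-4.8,16.5],0.247)"
```

```text
time: 30.83
tool_pos: [561.8, -5.6, 18.4]
tcp_rot: [-1.999, 1.569, 2.96]
contact_force: [-0.7, 0.1, 0.3]
grip_width: 59.7
time: 31.08
tool_pos: [563.2, -6.0, 20.7]
tcp_rot: [1.216, 1.569, -0.108]
contact_force: [-1.2, -0.1, 0.6]
grip_width: 59.7
t 31.08 pos [563.2  -6.   20.7] jaw 0.2462 tilt [ 2.e-03 -2.e-04 -1.e+00] F [-1.2 -0.1  0.6] w 59.7 q [-0.15  0.65  1.65  0.    0.84 -0.39]
at [563.2  -6.   20.6] jaw 0.2463 turn -0.001 shift before turn [ 0.41 -0.1  -0.15] after [ 0.41 -0.1  -0.15]
```

```bash
python3 -m handwheel '[[[0.3,-0.08,-0.13,0],[0,0,0,0],[0,0,0,0],[0,0,0,0]]]'; python3 -c "
from h import *
from plant import bot
plan2(bot,[561.9,-4.8,16.5],0.247)"; python3 -m handwheel '[[[0,0,0,0],[0,0,0,0],[0,0,0,0],[0,0,0,0],[0,0,0,0],[0,0,0,0],[0,0,0,0],[0,0,0,0]]]' 0;python3 -c "
from h import *
from plant import bot
st(bot.get_obs());plan2(bot,[561.9,-4.8,16.5],0.247)"
```

```text
time: 31.42
tool_pos: [561.5, -4.9, 16.9]
tcp_rot: [1.375, 1.57, 0.051]
contact_force: [0.2, -0.1, 0.1]
grip_width: 59.6
at [561.5  -5.   16.8] jaw 0.2461 turn -0.001 shift before turn [ 0.03  0.04 -0.  ] after [ 0.03  0.04 -0.  ]
time: 32.08
tool_pos: [561.5, -5.0, 16.6]
tcp_rot: [1.403, 1.57, 0.079]
contact_force: [0.2, 0.3, -1.1]
grip_width: 33.5
t 32.08 pos [561.5  -5.   16.6] jaw 0.2460 tilt [ 3.e-04  0.e+00 -1.e+00] F [ 0.2  0.3 -1.1] w 33.5 q [-0.15  0.65  1.66  0.    0.83 -0.39]
at [561.5  -5.   16.6] jaw 0.2461 turn -0.001 shift before turn [ 0.01  0.04 -0.01] after [ 0.01  0.04 -0.01]
```

```bash
python3 -m handwheel '[[[-0.5,0,0,0],[-1.5,0,0,0],[-2.5,0,0,0],[-2.5,0,0,0],[-1.5,0,0,0.107],[-0.5,0,0,0.107],[0,0,0,0.107],[0,0,0,0.106]]]'; python3 -m handwheel '[[[0,0,0,0],[0,0,0,0]]]'; python3 -c "
from h import *
from plant import bot
st(bot.get_obs());plan2(bot,[567.9,321.5,100],-0.181)"
```

```text
time: 32.75
tool_pos: [561.0, -4.9, 107.1]
tcp_rot: [-1.722, 1.571, 2.804]
contact_force: [-0.1, 0.1, -4.8]
grip_width: 33.8
time: 32.92
tool_pos: [560.8, -4.9, 106.3]
tcp_rot: [-1.597, 1.57, 2.937]
contact_force: [-0.7, -0.1, -4.1]
grip_width: 34.0
t 32.92 pos [560.8  -4.9 106.3] jaw -0.1778 tilt [-1.3e-03  3.0e-04 -1.0e+00] F [-0.7 -0.1 -4.1] w 34.0 q [-0.15  0.53  1.59  0.    1.03  0.03]
at [560.8  -4.9 106.3] jaw -0.1777 turn 0.003 shift before turn [  0.63  -5.07 -32.25] after [  0.63  -5.18 -32.23]
```

```bash
python3 -m handwheel '[[[0,-0.25,-1.5,0.003],[0,-0.5,-3,0],[0,-0.58,-3.6,0],[0,-0.58,-3.6,0],[0,-0.58,-3.6,0],[0,-0.58,-3.6,0],[0,-0.58,-3.6,0],[0,-0.58,-3.6,0]]]'; python3 -m handwheel '[[[0,-0.5,-3,0],[0.5,-0.3,-1.8,0],[1,-0.15,-1.3,0],[1,0,0,0],[1,0,0,0],[0.5,0,0,0],[0,0,0,0],[0,0,0,0]]]'; python3 -m handwheel '[[[0,0,0,0],[0,0,0,0]]]'; python3 wl.py s2 568 321 40 200 300 2>/dev/null >/dev/null; python3 tray.py s2 b; python3 -c "
from h import *
from plant import bot
st(bot.get_obs());plan2(bot,[567.9,321.5,24],-0.181)"
```

```text
time: 33.58
tool_pos: [566.9, 261.1, 106.2]
tcp_rot: [-1.056, 1.57, -2.808]
contact_force: [1.2, 0.7, -4.0]
grip_width: 34.1
time: 34.25
tool_pos: [569.5, 319.7, 66.2]
tcp_rot: [-0.878, 1.57, -2.634]
contact_force: [0.4, -0.3, -3.8]
grip_width: 34.1
time: 34.42
tool_pos: [570.0, 320.6, 67.4]
tcp_rot: [2.158, 1.569, 0.402]
contact_force: [-0.4, 0.9, -3.8]
grip_width: 34.0
px bbox 30.0 325.0 100.0
near edge dir -0.1794
corners [416.5 429.6] [633.7 390.2] width 220.8 side dirs 1.3904 1.3944
yaw -0.1794 centre [513.2 331.4] ribs mid [459.1 341.2] pad [567.3 321.6]
t 34.47 pos [569.9 320.8  67.4] jaw -0.1846 tilt [ 1.3e-03  6.0e-04 -1.0e+00] F [-0.1  0.3 -3. ] w 33.7 q [0.4  0.72 1.33 0.   1.09 0.58]
at [569.9 320.8  67.4] jaw -0.1845 turn -0.003 shift before turn [ 4.34 -0.21 -0.04] after [ 4.34 -0.21 -0.04]
```

View pics/s2.png

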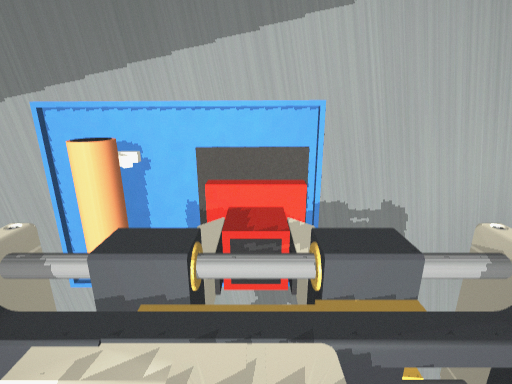

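```bash
python3 -m handwheel '[[[0.5,-0.2,-0.03,-0.003],[1,0,0,0],[1.2,0,0,0],[0.8,0,0,0],[0.5,0,0,0],[0,0,0,0],[0,0,0,0],[0,0,0,0]]]';  python3 -c "
from h import *
from plant import bot
st(bot.get_obs());plan2(bot,[567.8,321.5,22.5],-0.181)"
```

```text
time: 35.13
tool_pos: [567.8, 321.9, 26.9]
tcp_rot: [2.194, 1.57, 0.442]
contact_force: [0.1, 0.5, -3.9]
grip_width: 34.0
t 35.13 pos [567.8 321.9  26.9] jaw -0.1810 tilt [ 7.e-04  3.e-04 -1.e+00] F [ 0.1  0.5 -3.9] w 34.0 q [0.4  0.77 1.37 0.   1.01 0.58]
at [567.7 321.9  26.8] jaw -0.1809 turn 0.000 shift before turn [0.43 0.01 0.04] after [0.43 0.01 0.04]
```

```bash
python3 -m handwheel '[[[0.1,0.01,0.03,0],[0.15,0,0,0],[0.05,0,0,0],[0,0,0,0]]]'; python3 -m handwheel '[[[0.05,0,0,0],[0,0,0,0]]]'; python3 -m handwheel '[[[0.04,0,0,0],[0,0,0,0]]]'; python3 -m handwheel '[[[0.04,0,0,0],[0,0,0,0]]]'
```

```text
time: 35.47
tool_pos: [567.4, 321.4, 23.7]
tcp_rot: [2.763, 1.571, 1.011]
contact_force: [0.7, -0.4, -3.5]
grip_width: 34.1
time: 35.63
tool_pos: [567.5, 321.5, 23.1]
tcp_rot: [2.463, 1.571, 0.711]
contact_force: [0.6, 0.7, -3.8]
grip_width: 34.0
time: 35.8
tool_pos: [567.5, 321.4, 22.7]
tcp_rot: [2.502, 1.571, 0.75]
contact_force: [0.8, -0.3, -4.6]
grip_width: 33.8
time: 35.97
tool_pos: [567.5, 321.5, 22.7]
tcp_rot: [2.344, 1.571, 0.592]
contact_force: [-1.0, -0.3, -1.2]
grip_width: 33.6
```

```bash
python3 -m handwheel '[[[0.04,0,0,0],[0,0,0,0]]]'; python3 -m handwheel '[[[0.03,0,0,0],[0,0,0,0]]]'; python3 -m handwheel '[[[0,0,0,0],[0,0,0,0],[0,0,0,0],[0,0,0,0]]]' 0.6; python3 -m handwheel '[[[-1,0,0,0],[-2,0,0,0],[-3,0,0,0],[-3,0,0,0],[-2.5,0,0,0],[-1,0,0,0],[0,0,0,0],[0,0,0,0]]]';  python3 wl.py s3 568 321 35 48 65; python3 rr.py s3 568 321 50 11 60; python3 tray.py s3 b;  python3 rr.py s3 460 341 62 38 60
```

```text
time: 36.13
tool_pos: [567.5, 321.5, 22.6]
tcp_rot: [2.22, 1.57, 0.468]
contact_force: [-3.2, -0.9, 3.3]
grip_width: 33.7
time: 36.3
tool_pos: [567.5, 321.5, 22.7]
tcp_rot: [2.225, 1.57, 0.474]
contact_force: [-4.2, -1.6, 6.6]
grip_width: 33.9
time: 36.63
tool_pos: [567.7, 321.6, 21.6]
tcp_rot: [2.19, 1.57, 0.438]
contact_force: [-0.8, 0.3, -0.4]
grip_width: 53.2
time: 37.3
tool_pos: [567.2, 321.4, 146.3]
tcp_rot: [-1.651, 1.571, 2.881]
contact_force: [0.3, 0.1, -0.9]
grip_width: 55.1
t 37.30 pos [567.2 321.4 146.3] jaw -0.1810 tilt [-0.  0. -1.] F [ 0.3  0.1 -0.9] w 55.1 q [0.4  0.64 1.25 0.   1.25 0.58]
1296 mean [567.5 322.4] dir -1.8241 rect c(567.5,321.6) 34.5x33.6 ang 1.3806 z95 56.6 tbl 1.8
3300 mean [568.7 327.6] dir -0.1915 rect c(567.5,321.8) 61.6x62.1 ang 1.3914
px bbox 94.0 309.0 103.0
near edge dir -0.1809
corners [416.8 429.5] [633.7 389.9] width 220.5 side dirs 1.3911 1.3907
yaw -0.1809 centre [513.2 331.2] ribs mid [459.1 341.1] pad [567.3 321.3]
2833 mean [464.5 350.3] dir -1.7476 rect c(460.7,346.8) 99.0x29.5 ang 1.3898
```

View pics/s3.png

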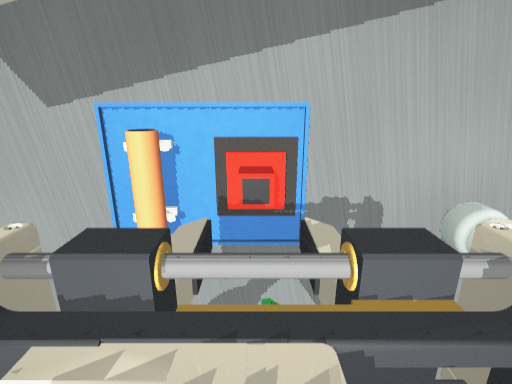

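Foot square and centred on the pad at (256,180). I'll move aside and check everything from the top camera.

```bash
python3 -m handwheel '[[[-2,0,1,0],[-2,-0.5,2,0],[-2,-2,3,0],[-2,-2,3,0],[-2,-2,3,0],[-1,-2,3,0],[0,-2,3,0],[0,-1,2,0]]]'; python3 -m handwheel '[[[0,-1,1,0],[0,0,0,0],[0,0,0,0]]]'; python3 - <<'E'
from meas import *
from plant import bot
m=bot.camera_model("top"); p,d=bot.capture("top"); cv2.imwrite("pics/top1.png",cv2.cvtColor(p,cv2.COLOR_RGB2BGR)); P=cloud(d,m)-E_T
for n,c,r,lo,hi in (("steel",(469.5,-329),62,38,60),("flange",(579,-341.5),35,48,65),("copper",(459.5,341),62,38,60),("foot",(568,321.5),35,48,65),("brass",(670,124),35,30,60)):
    S=P[(np.hypot(P[...,0]-c[0],P[...,1]-c[1])<r)&(P[...,2]>lo)&(P[...,2]<hi)]
    print(n,len(S),rect(S) if len(S)>10 else None)
E
```

```text
time: 38.02
tool_pos: [415.3, 143.8, 255.4]
tcp_rot: [-1.143, 1.567, -2.894]
contact_force: [0.1, -0.6, -0.3]
grip_width: 54.8
time: 38.27
tool_pos: [406.3, 137.2, 255.6]
tcp_rot: [-1.386, 1.569, -3.139]
contact_force: [-0.3, 0.1, -0.1]
grip_width: 55.1
steel 552 c(469.0,-328.9) 111.0x28.9 ang 1.462
flange 192 c(578.5,-342.0) 33.9x36.3 ang 0.012
copper 476 c(459.6,340.8) 111.7x28.7 ang 1.389
foot 210 c(567.3,320.7) 35.2x33.9 ang 1.386
brass 233 c(670.7,124.5) 45.4x38.6 ang 0.771
```

View pics/top1.png

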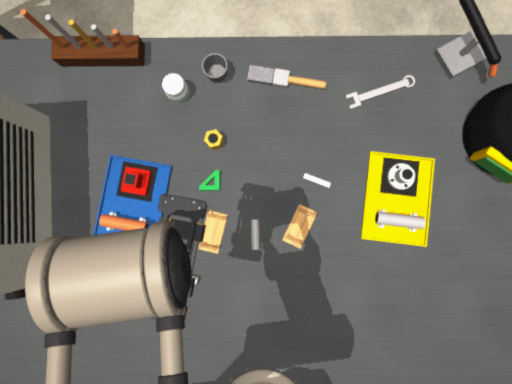

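The top view shows the blue tray with copper tube (122,222) and foot (135,181), the yellow tray with steel tube (400,219) and flange (401,177), and the coupling still at (213,139). The robot touches nothing, so I'm handing in.

```bash
python3 -c "
from plant import bot
print(bot.close_job())"
```

```text
the job is handed in; nothing more can be done
None
```

I made up both kits and handed the job in at about 38 s. The order was steel tube, round flange, copper tube, square foot. I lowered each part in small steps until light contact (5–8 N at the wrist), then released it.

| Part | Part minus target in x, y, last wrist view (mm) |
|---|---|
| Steel tube (rib middle) | -0.4, -0.4 |
| Round flange (pad middle) | +0.4, +0.3 |
| Copper tube (rib middle) | -0.1, -0.3 |
| Square foot (pad middle) | +0.2, +0.4 |

- **Final check:** the top view agreed within about 1 mm for all four parts. Both tubes rest in both ribs and the foot is square to its pad. The coupling reads within a millimetre of its first position.
- **Disagreements:** the wrist and top cameras differed by about 2.4 mm in x and 2.2 mm in y. I put this down to fixed offsets in both cameras and corrected for them. Yellow tray yaw readings ranged from -0.116 to -0.124 rad; I used -0.116.

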